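# Change the batch of plaster tiles in the drying cabinet's hook-out tray

## Robot

A 7-joint arm with a two-finger parallel gripper is mounted at the origin on a cart in front of the work surface, level with it; the furniture and walls round the work are solid. World frame = base frame: x ahead of the robot, y to its left, z up, the work surface at z = 0. Lengths are in m, angles in rad, forces in N, time in s.
With the tool pointing down it reaches from about 0.4 to 0.925 m from the base axis. Payload 4.1 kg.
Tool frame: the origin (TCP) lies at the very end of the fingers, on their centre line; the grasp point (between the pads) lies 19 mm behind it (arm.grasp_offset is the z of the grasp point in the tool frame, in m); z points along the fingers, y is the line along which they close (so a half turn about z gives the same grasp; the last joint's range is limited). The gripper opens to 85 mm and grips with 20 to 120 N. Pads are 22 mm wide; open, the fingers measure 114 mm over their backs; the gripper's body (76 mm by 85 mm) begins 54 mm behind the grasp point. The pads swing forward as they close: fully open they stand 13 mm farther back than shut.
Start: joints at [1.022, 0.398, 0.045, 1.537, -0.019, 1.207, -0.051], TCP at [0.283, -0.585, 0.208] pointing down, gripper open.
Joint ranges: [-2.82, 2.82], [-0.49, 2.23], [-1.37, 1.46], [0, 2.46], [-1.36, 4.5], [0.23, 2], [-2.94, 2.94]. Speed limits (rad/s): [2.57, 2.57, 3.14, 3.14, 3.14, 3.14, 3.14].

## Interface

Orientations are given as a rotation vector (axis times angle).
In Python, from workcell import arm, get_image, find_in gives the robot as it stands. The module is installed in compiled form; this text tells all that it offers.
- The arm moves only by the tool drive_tool, never from a script. Its argument "rows" is a list that holds one entry, the list of rows, each a list of 4 numbers: the shift along the world's x, y, z in cm, then the turn about the world's z in degrees. In form: [[[dx, dy, dz, spin], ...]]. A call has exactly 5 rows; each row is the pose to reach, as a shift and turn from the pose commanded when the call began; what a row does not reach only later rows make up. A row lasts 1/10 s, in which the tool goes at most 50 mm and 8.59 degrees, less where a joint would pass 70% of its speed; a pose out of reach is approached as far as the arm can. A call with a gripper value outside its range is refused whole. "claw" is the opening, from -1 (shut) to 1 (fully open), set as the call begins (left out, the last holds). The fingers move at their own pace and stop on an object; "grip_force" is the grip in N (left out, the last holds). Time passes only in rows, so rows that repeat a pose let the fingers close, or fill a call up. It gives the time, the measured TCP pose, the force, the opening and the grip force at its end, in the units of the state.
- arm.get_state(): the state, without advancing time (a new reading comes with each control period).
- get_image(name): name is "scene" or "top" or "wrist"; returns a dict with "frame" (400x640x3 uint8, red, green, blue), "depth" (400x640 float32, m along the optical axis (not along the pixel's ray), 0 where there is no reading), "camera_matrix" (3x3 intrinsics, pixels), "dist_coeffs" ([k1, k2, p1, p2, k3] as OpenCV has them; the pictures are not rectified), "world_to_cam" (4x4, takes a point from world to camera coordinates); the wrist camera has in their place "hand_eye" (4x4, takes a point from camera to tool coordinates, whose origin is the TCP and whose axes are the flange's). Camera axes: x right, y up, looking along -z (the intrinsics and any distortion apply to the point x, -y, -z); pixel columns grow to the right and rows downward; lengths in m; the calibration is good to about 2 mm. A picture is of the moment at which its call begins: read the wrist's pose just before it.
- arm.job_done(): hands the job in; it is judged then, once.
Trained networks look in the newest picture that a camera, given by its name, has taken for a name from the list of things; names that differ only in an ending like _2 or _b are one class to them, and where a whole thing is asked for, a point or a joint stands for the part that bears it (a point fixed in the world has none). Each returns a list of dicts, best first, with "confidence" (0 to 1); they miss things now and then, are a little off and sometimes report something else, mostly with a low value. They report only what shows in the picture. A call takes as long as a camera call. They do not tell look-alikes from the thing itself.
- find_in(camera, target): "rect" ([left, top, width, height] in pixels, round what is visible of it).
The state is a dict: "time": time; "q": joint angles; "qvel": joint speeds; "joint_efforts": joint torques, N m; "ee_pos": TCP position; "tcp_rot": TCP orientation; "force": force on the tool from outside, world axes, zero at the start; "wrist_torque": the same for the moment, N m; "finger_gap": opening from 0.0 (shut) to 1.0 (fully open); "grasp_force": force on a finger pad.
Only numpy, scipy, OpenCV 4.12 (cv2) and the standard library are available. Lean on these libraries where they do the work, as an engineer would, in place of code of your own. Each camera call takes 0.05 s, during which the arm holds its last target. There are 200 camera calls.

## Task

Change the batch in the drying cabinet: draw its tray fully out with the pull hook through the finger hole, take out the dry tiles that lie in it and lay them flat side by side on the raised plywood ware board. Then lay every fresh tile from the worktop into the tray, motif up, one to a bay: near end tucked under the retaining lip behind the tray's front, far end lowered flat in front of the rear stop. Finally push the tray fully home and leave the hook lying in its rest, without shifting the other things on the worktop.

Things in the scene. Friction and masses are not known exactly. Their poses are not given: they have to be found in the camera images.
- dryer: grey low drying cabinet standing fixed on the worktop, 165 deep (x) x 376 wide x 122 high; origin at the foot of its front face, in the middle of the tray opening; x points into the cabinet (away from the robot), y to its left (the case runs from y = -226 to +150), z up. A control plate lies right of the tray.
- tray_slide (a joint): how far the tray is drawn out, m: 0 = home, front panel flush with the cabinet front, 0.150 = stop, fully out; it slides along the cabinet's -x and resists with about 2.5 N and 10 N per m/s, and stays where it is left
- tray: steel tray; origin mid outer face of its front panel, level with the underside of its floor (26 mm above the worktop); x into the cabinet, y left, z up. Front panel x 0..8, y -135..135, z -2..68; floor top z = 4; retaining lip on the panel's inner face x 8..20 all across, z 23..27 (19 mm above the floor); rear stop bar x 114..122, top z = 14; no side walls (floor y -134..134)
- tray_hole (a point): centre of the finger hole through the middle of the tray's front panel: 40 wide (y), 26 high (z), panel 8 thick; free space behind it above the lip
- bay_a (a point): middle of the left bay's floor (on the floor's top), axes as the tray. Each bay is 106 long between front panel and rear stop and 62 wide between four pins (5 dia, 10 high, at 29 nearer and 41 mm farther in x than this point, 33.5 either side); bays are 86 apart. A tile centred here has 3 mm of play each way in x and y
- bay_b (a point): the same for the middle bay
- bay_c (a point): the same for the right bay
- hook: pull hook, 0.11 kg: flat wooden handle 92 long (x) x 24 wide (y) x 14 thick (z), then a steel rod 6 dia along +x to x = 112, bent at right angles there into a leg towards +y whose end lies at y = 19; origin at the handle's middle, all in one plane
- hook_tip (a point): near the end of the hook's leg, at x = 112, y = 14 of the hook
- hook_rest: dark steel rest fixed on the worktop: base plate 120 x 60 x 6, with two saddles at x = -38 and +38 (8 thick, floor 40 high, 30 wide between cheeks that flare at the top, 59 high overall); the handle lies in both saddles along x, the hook's origin then 47 mm above the rest's; origin in the middle of its underside, x along the hook as found, z up
- tile_1: fresh plaster tile lying on the worktop, 100 (x) x 56 (y) x 14 (z) mm, about 0.11 kg, with a raised rosette up to 4 mm high in the middle of its top; origin in the middle of its underside, z up through the motif; either end may go under the lip
- tile_2: fresh tile, the same but with a round stepped boss as motif; any one of the fresh tiles may be absent
- tile_3: fresh tile, the same but with a stepped oblong as motif
- dry_1: dry tile of the same size, seated in the left or right bay of the tray at the start, under the lip; motif a stepped diamond
- dry_2: dry tile, the same but with five flutes as motif; one of the two dry tiles may be absent
- ware_board: plywood ware board on two battens, fixed, 120 (x) x 150 (y), top 22 mm above the worktop, bare at the start; origin in the middle of its underside, x away from the robot; two tiles fit side by side lengthwise along x at y = -40 and +40
- masking_tape: roll of masking tape 100 dia x 25, bystander
- screw_box: small box of screws 62 x 82 x 36, bystander
- scrub_brush: wooden scrub brush 62 x 150 x 34, bystander
- mug: white mug 83 dia x 93 with a handle, bystander
Mind the look-alikes: they are no part of the job. Leave any pink look-alike of the tile_3 alone.

How it is judged:
On the way, in this order (a step that is already met when the one before it is completed fails the run):
1. the hook, its tip behind the tray's front panel, is drawing the tray out (contact force between hook and tray above 0.3 N and x of hook_tip in the frame of tray above 0.006 m and value of joint tray_slide above 0.03 m), for 0.1 s.
2. the tray is fully out (over 140 mm) (value of joint tray_slide above 0.14 m), for 0.2 s.
3. every fresh tile lies flat in a bay while the tray is out (((x of tile_1 in the frame of bay_a between -0.006 and 0.006 m and y of tile_1 in the frame of bay_a between -0.006 and 0.006 m and z of tile_1 in the frame of bay_a between -0.003 and 0.003 m) or (x of tile_1 in the frame of bay_b between -0.006 and 0.006 m and y of tile_1 in the frame of bay_b between -0.006 and 0.006 m and z of tile_1 in the frame of bay_b between -0.003 and 0.003 m) or (x of tile_1 in the frame of bay_c between -0.006 and 0.006 m and y of tile_1 in the frame of bay_c between -0.006 and 0.006 m and z of tile_1 in the frame of bay_c between -0.003 and 0.003 m)) and angle between each of tile_1, tile_2, tile_3's own z axis and vertical below 0.06 rad and angle between the x axis of each of tile_1, tile_2, tile_3 and the x axis of tray, either way round below 0.12 rad and ((x of tile_2 in the frame of bay_a between -0.006 and 0.006 m and y of tile_2 in the frame of bay_a between -0.006 and 0.006 m and z of tile_2 in the frame of bay_a between -0.003 and 0.003 m) or (x of tile_2 in the frame of bay_b between -0.006 and 0.006 m and y of tile_2 in the frame of bay_b between -0.006 and 0.006 m and z of tile_2 in the frame of bay_b between -0.003 and 0.003 m) or (x of tile_2 in the frame of bay_c between -0.006 and 0.006 m and y of tile_2 in the frame of bay_c between -0.006 and 0.006 m and z of tile_2 in the frame of bay_c between -0.003 and 0.003 m)) and ((x of tile_3 in the frame of bay_a between -0.006 and 0.006 m and y of tile_3 in the frame of bay_a between -0.006 and 0.006 m and z of tile_3 in the frame of bay_a between -0.003 and 0.003 m) or (x of tile_3 in the frame of bay_b between -0.006 and 0.006 m and y of tile_3 in the frame of bay_b between -0.006 and 0.006 m and z of tile_3 in the frame of bay_b between -0.003 and 0.003 m) or (x of tile_3 in the frame of bay_c between -0.006 and 0.006 m and y of tile_3 in the frame of bay_c between -0.006 and 0.006 m and z of tile_3 in the frame of bay_c between -0.003 and 0.003 m)) and value of joint tray_slide above 0.12 m), for 0.2 s.
At the end, for the whole second after the job is handed in: Fresh tiles lie flat in bays (within 6 mm of a bay's middle, 3 mm in height, 0.06 rad of level, lengthwise), dry tiles flat on the ware board (middle within 20 mm in x, 50 mm in y), motifs up; the tray is home within 5 mm; the hook lies in its rest (20 mm along, 8 mm across); all at rest (((x of tile_1 in the frame of bay_a between -0.006 and 0.006 m and y of tile_1 in the frame of bay_a between -0.006 and 0.006 m and z of tile_1 in the frame of bay_a between -0.003 and 0.003 m) or (x of tile_1 in the frame of bay_b between -0.006 and 0.006 m and y of tile_1 in the frame of bay_b between -0.006 and 0.006 m and z of tile_1 in the frame of bay_b between -0.003 and 0.003 m) or (x of tile_1 in the frame of bay_c between -0.006 and 0.006 m and y of tile_1 in the frame of bay_c between -0.006 and 0.006 m and z of tile_1 in the frame of bay_c between -0.003 and 0.003 m)) and angle between each of tile_1, tile_2, tile_3, dry_1, dry_2's own z axis and vertical below 0.06 rad and angle between the x axis of each of tile_1, tile_2, tile_3 and the x axis of tray, either way round below 0.12 rad and ((x of tile_2 in the frame of bay_a between -0.006 and 0.006 m and y of tile_2 in the frame of bay_a between -0.006 and 0.006 m and z of tile_2 in the frame of bay_a between -0.003 and 0.003 m) or (x of tile_2 in the frame of bay_b between -0.006 and 0.006 m and y of tile_2 in the frame of bay_b between -0.006 and 0.006 m and z of tile_2 in the frame of bay_b between -0.003 and 0.003 m) or (x of tile_2 in the frame of bay_c between -0.006 and 0.006 m and y of tile_2 in the frame of bay_c between -0.006 and 0.006 m and z of tile_2 in the frame of bay_c between -0.003 and 0.003 m)) and ((x of tile_3 in the frame of bay_a between -0.006 and 0.006 m and y of tile_3 in the frame of bay_a between -0.006 and 0.006 m and z of tile_3 in the frame of bay_a between -0.003 and 0.003 m) or (x of tile_3 in the frame of bay_b between -0.006 and 0.006 m and y of tile_3 in the frame of bay_b between -0.006 and 0.006 m and z of tile_3 in the frame of bay_b between -0.003 and 0.003 m) or (x of tile_3 in the frame of bay_c between -0.006 and 0.006 m and y of tile_3 in the frame of bay_c between -0.006 and 0.006 m and z of tile_3 in the frame of bay_c between -0.003 and 0.003 m)) and x of dry_1 in the frame of ware_board between -0.02 and 0.02 m and y of dry_1 in the frame of ware_board between -0.05 and 0.05 m and z of dry_1 in the frame of ware_board between 0.019 and 0.025 m and x of dry_2 in the frame of ware_board between -0.02 and 0.02 m and y of dry_2 in the frame of ware_board between -0.05 and 0.05 m and z of dry_2 in the frame of ware_board between 0.019 and 0.025 m and value of joint tray_slide below 0.005 m and x of hook in the frame of hook_rest between -0.02 and 0.02 m and y of hook in the frame of hook_rest between -0.008 and 0.008 m and z of hook in the frame of hook_rest between 0.042 and 0.052 m and angle between the x axis of hook and the x axis of hook_rest, either way round below 0.15 rad and linear speed of each of hook, tile_1, tile_2, tile_3, dry_1, dry_2 below 0.02 m/s); the robot touches nothing.
It fails at once if the masking tape is shifted more than 30 mm (distance of masking_tape from where it was at the start of the episode above 0.03 m).
It fails at once if the screw box is shifted more than 30 mm (distance of screw_box from where it was at the start of the episode above 0.03 m).
It fails at once if the scrub brush is shifted more than 30 mm (distance of scrub_brush from where it was at the start of the episode above 0.03 m).
It fails at once if the mug is shifted more than 30 mm (distance of mug from where it was at the start of the episode above 0.03 m).
Of dry_1, dry_2 only 1 to 2 are there at a start; the rules pass over those that are not, and their reading is None.
Of tile_1, tile_2, tile_3 only 2 to 3 are there at a start; the rules pass over those that are not, and their reading is None.
At some moment in a run one of tile_1, tile_2, tile_3 may be knocked a few centimetres aside while the robot is not near it.
Once in a run the grip may slacken for a moment while it holds something.
It also fails if it takes over 210 s, if anything falls off the work surface, if the arm or the gripper's body presses on something with over 40 N, if the wrist force passes 120 N, or if a joint passes its speed limit or range.

## Working session

There is one attempt and no reset: what is moved stays moved. The work goes in short steps, Python scripts to look and compute and a tool call to move; the robot and the scene stay as the last step left them, time stands still between calls to the robot, and variables do not carry over. Pictures are saved under pics/ and viewed, at most 14 in all, crops included, and the job is handed in when it is done.

Besides the shell and the picture viewer there is one more tool, called after "Request:" in YAML: its name, and indented under it one key for each argument. drive_tool: Moves the arm, as the interface text tells. Its arguments: {"type":"object","properties":{"rows":{"type":"array","items":{"type":"array","items":{"type":"array","items":{"type":"number"}}}},"claw":{"type":"number"},"grip_force":{"type":"number"}},"required":["rows"]}

```bash
mkdir -p pics; cat > h.py <<'E'
import numpy as np,cv2
from scipy.spatial.transform import Rotation as R
from workcell import arm,get_image,find_in
def cam(n):
    s=arm.get_state(); im=get_image(n)
    if n=="wrist":
        T=np.eye(4);T[:3,:3]=R.from_rotvec(s["tcp_rot"]).as_matrix();T[:3,3]=s["ee_pos"]
        im["c2w"]=T@np.array(im["hand_eye"])
    else: im["c2w"]=np.linalg.inv(np.array(im["world_to_cam"]))
    im["K"]=np.array(im["camera_matrix"],float);im["D"]=np.array(im["dist_coeffs"],float)
    return im
def rays(im,uv):
    p=cv2.undistortPoints(np.array(uv,float).reshape(-1,1,2),im["K"],im["D"]).reshape(-1,2)
    d=np.c_[p[:,0],-p[:,1],-np.ones(len(p))]
    return im["c2w"][:3,3],d@im["c2w"][:3,:3].T
def at_z(im,uv,z):
    o,d=rays(im,uv); return o+d*((z-o[2])/d[:,2])[:,None]
def cloud(im):
    h,w=im["depth"].shape
    v,u=np.mgrid[0:h,0:w]; o,d=rays(im,np.c_[u.ravel(),v.ravel()])
    P=o+d*im["depth"].reshape(-1,1); P[im["depth"].ravel()==0]=np.nan
    return P.reshape(h,w,3)
def proj(im,P):
    W=np.linalg.inv(im["c2w"]); q=np.atleast_2d(P)@W[:3,:3].T+W[:3,3]
    q=q*[1,-1,-1]
    return cv2.projectPoints(q.reshape(-1,1,3),np.zeros(3),np.zeros(3),im["K"],im["D"])[0].reshape(-1,2)
def save(im,n,roi=None,k=1):
    f=im["frame"][:,:,::-1]
    if roi: x,y,w,h=roi; f=f[y:y+h,x:x+w]
    cv2.imwrite("pics/"+n+".png",cv2.resize(f,None,fx=k,fy=k,interpolation=cv2.INTER_CUBIC) if k!=1 else f)
E
cat > a.py <<'E'
from h import *
s=arm.get_state(); print({k:np.round(v,3) for k,v in s.items()},arm.grasp_offset)
for n in("top","scene"):
    im=cam(n); save(im,n+"0"); print(n,np.round(im["c2w"],3).tolist(),im["K"].tolist())
    for t in["dryer","tray","tray_hole","hook","hook_rest","tile_1","tile_2","tile_3","dry_1","dry_2","ware_board","masking_tape","screw_box","scrub_brush","mug"]:
        print(t,[(np.round(r["rect"]).astype(int).tolist(),round(r["confidence"],2)) for r in find_in(n,t)][:5])
print(np.round(np.array(get_image("wrist")["hand_eye"]),3).tolist())
E
python3 a.py
```

```text
{'time': np.float64(0.0), 'q': array([ 1.022,  0.399,  0.045,  1.538, -0.019,  1.207, -0.051]), 'qvel': array([ 0.001,  0.001,  0.001,  0.   ,  0.001, -0.   , -0.001]), 'joint_efforts': array([ 1.0000e-03, -4.7512e+01,  1.3650e+00, -2.5422e+01,  1.2000e-02,
        9.0000e-03,  0.0000e+00]), 'ee_pos': array([ 0.282, -0.585,  0.207]), 'tcp_rot': array([-3.061e+00, -7.000e-01,  1.000e-03]), 'force': array([ 0.582, -0.333, -0.458]), 'wrist_torque': array([-0.028, -0.055,  0.007]), 'grasp_force': np.float64(0.0), 'finger_gap': np.float64(0.997)} -0.0187
top [[-0.006, 0.997, -0.071, 0.468], [-1.0, -0.006, 0.006, -0.003], [0.006, 0.071, 0.997, 1.536], [0.0, 0.0, 0.0, 1.0]] [[495.98467916367207, 0.0, 317.673618246781], [0.0, 495.98467916367207, 203.37035908570672], [0.0, 0.0, 1.0]]
dryer [([286, 108, 132, 66], 0.77)]
tray [([293, 162, 89, 9], 0.77)]
tray_hole [([292, 164, 88, 8], 0.9)]
hook [([211, 194, 13, 51], 0.83), ([295, 162, 86, 10], 0.5)]
hook_rest [([205, 211, 31, 39], 0.97)]
tile_1 [([363, 229, 33, 34], 0.96), ([271, 231, 22, 36], 0.85), ([294, 161, 84, 11], 0.7), ([301, 232, 41, 3
[... 1160 characters left out ...]
4)]
tile_2 [([243, 228, 24, 33], 0.98), ([388, 204, 37, 23], 0.8), ([217, 266, 60, 47], 0.74), ([302, 252, 50, 36], 0.67), ([344, 226, 43, 24], 0.64)]
tile_3 [([243, 228, 24, 33], 0.98), ([388, 204, 37, 23], 0.8), ([217, 266, 60, 47], 0.74), ([302, 252, 50, 36], 0.67), ([344, 226, 43, 24], 0.64)]
dry_1 [([274, 148, 80, 56], 0.37)]
dry_2 [([274, 148, 80, 56], 0.37)]
ware_board [([383, 161, 54, 37], 0.77), ([276, 151, 79, 52], 0.54)]
masking_tape [([240, 118, 132, 90], 0.21)]
screw_box [([244, 312, 43, 51], 0.6)]
scrub_brush [([444, 180, 34, 39], 0.61)]
mug [([194, 192, 39, 46], 0.65)]
[[0.0, 0.962, 0.273, 0.07], [1.0, 0.0, -0.001, 0.001], [-0.001, 0.273, -0.962, -0.166], [0.0, 0.0, 0.0, 1.0]]
```

```bash
python3 -c "
import cv2
a=cv2.imread('pics/top0.png')[100:300,180:460]
b=cv2.imread('pics/scene0.png')[100:380,150:490]
cv2.imwrite('pics/c1.png',cv2.resize(a,None,fx=2.8,fy=2.8,interpolation=2));cv2.imwrite('pics/c2.png',cv2.resize(b,None,fx=2.1,fy=2.1,interpolation=2))"
```

```text
(no output)
```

View pics/c1.png

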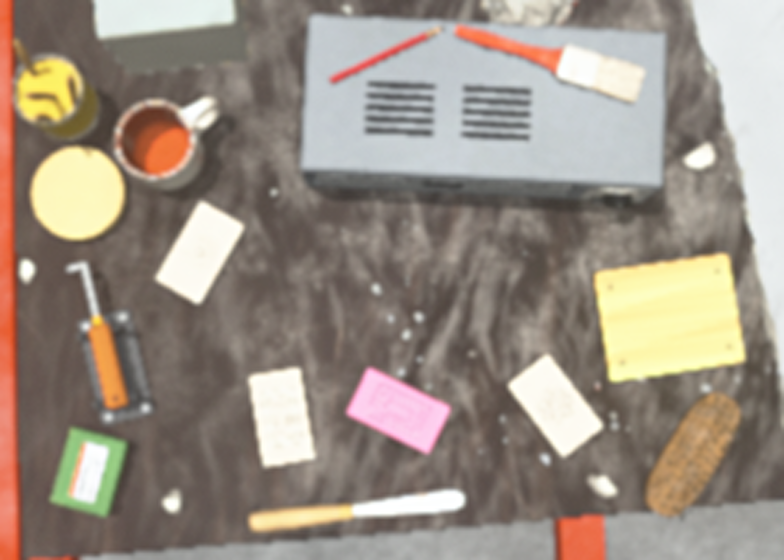

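View pics/c2.png

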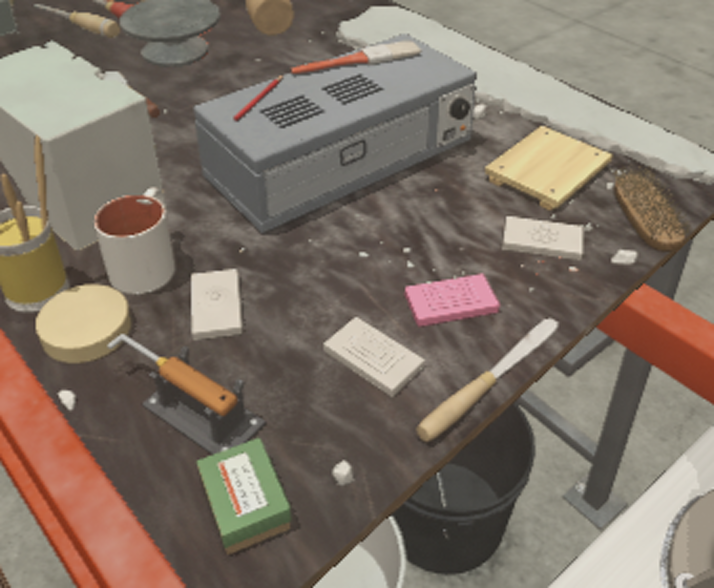

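View c1/c2 (top crop offset 180,100 scale 2.8; scene crop offset 150,100 scale 2.1). The candidate tiles in the top picture are:
- Plain boss tile at about (251,190), which is tile_2.
- Stepped-oblong plaster tile at about (281,249), which is tile_3.
- Pink look-alike at about (322,246), to be left alone.
- Rosette tile at about (379,245), which is tile_1.

The hook, with its orange handle, is at about (218,225). The palette knife at (307,282) and the pencil and brush on the dryer are not the hook.

```bash
cat > b.py <<'E'
from h import *
t=cam("top"); P=cloud(t)
hsv=cv2.cvtColor(t["frame"],cv2.COLOR_RGB2HSV)
def rect(m,z,roi):
    mm=np.zeros(m.shape,np.uint8);x,y,w,h=roi;mm[y:y+h,x:x+w]=m[y:y+h,x:x+w]
    c=max(cv2.findContours(mm,0,1)[0],key=cv2.contourArea)[:,0,:]
    Q=at_z(t,c,z)[:,:2].astype(np.float32)
    (a,b),(w,h),g=cv2.minAreaRect(Q)
    if w<h: w,h=h,w;g+=90
    med=np.nanmedian(P[mm>0][:,2])
    print(np.round([a,b,w,h],3),"yaw",round((g+90)%180-90,1),"zmed",round(float(med),4))
lt=((hsv[:,:,1]<60)&(hsv[:,:,2]>170)).astype(np.uint8)
for n,roi in dict(tile2=(232,167,36,45),tile3=(266,226,32,46),tile1=(358,222,42,46)).items(): print(n);rect(lt,.014,roi)
ye=((hsv[:,:,0]>15)&(hsv[:,:,0]<35)&(hsv[:,:,1]>70)&(hsv[:,:,2]>150)).astype(np.uint8)
print("board");rect(ye,.022,(385,185,70,55))
og=((hsv[:,:,0]<18)&(hsv[:,:,1]>130)&(hsv[:,:,2]>120)).astype(np.uint8)
print("hook");rect(og,.054,(205,205,30,50))
# rod points
sub=P[190:250,203:240].reshape(-1,3);hi=sub[(sub[:,2]>.03)]
print("hook hi",np.round(np.c_[hi[:,:2]].min(0),3),np.round(hi.max(0),3))
print("dryer");gm=((P[:,:,2]>.112)&(P[:,:,2]<.132)).astype(np.uint8);rect(gm,.122,(280,100,150,90))
# front face from scene
s=cam("scene");S=cloud(s);r=S[140:215,270:365].reshape(-1,3)
np.save("S.npy",S);np.save("T.npy",P)
r=r[(r[:,2]>.03)&(r[:,2]<.10)]
# fit x = a + b y robustly
m=np.ones(len(r),bool)
m&=np.isfinite(r[:,0])
for _ in range(8):
    A=np.c_[np.ones(m.sum()),r[m,1]];c=np.linalg.lstsq(A,r[m,0],rcond=None)[0]
    e=r[:,0]-c[0]-c[1]*r[:,1]; m=np.isfinite(e)&(abs(e)<.004)
print("front x=",c,m.sum(),"yaw dryer deg",np.degrees(np.arctan(-c[1])),r[m,1].min(),r[m,1].max())
save(s,"hole",(265,140,115,80),6)
E
python3 b.py
```

```text
tile2
[0.62  0.193 0.104 0.06 ] yaw -30.2 zmed 0.0151
tile3
[0.438 0.103 0.104 0.061] yaw 9.4 zmed 0.0152
tile1
[ 0.449 -0.197  0.104  0.06 ] yaw 37.2 zmed 0.0138
board
[ 0.545 -0.323  0.155  0.126] yaw -81.9 zmed 0.0222
hook
[0.495 0.286 0.092 0.025] yaw 12.7 zmed 0.0538
hook hi [0.447 0.253] [0.604 0.332 0.066]
dryer
[ 0.765 -0.115  0.377  0.168] yaw 87.1 zmed 0.1228
front x= [0.68887022 0.0555387 ] 1752 yaw dryer deg -3.1788672883685205 -0.25098863622131556 0.07773393824367142
```

View pics/hole.png

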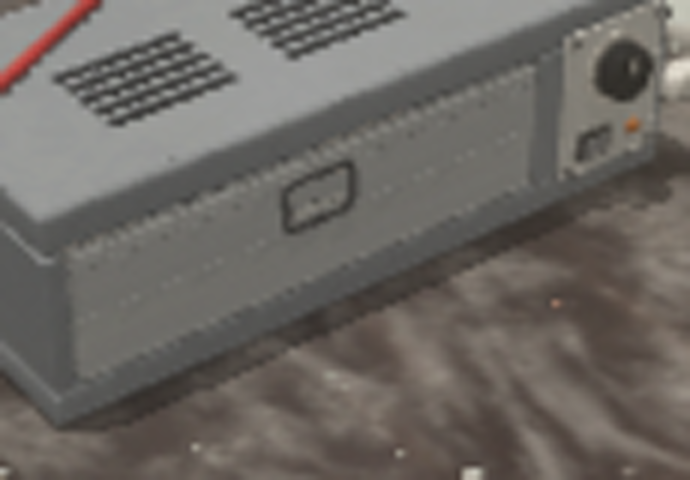

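Request:
drive_tool:
  rows:
    - [[3,5,0,-3],[6,10,0,-6],[9,15,0,-9],[12,20,0,-13],[15,25,0,-13]]

```text
time: 2.25
ee_pos: [0.4121, -0.3693, 0.2082]
tcp_rot: [3.122, 0.347, 0.001]
force: [0.1, -0.8, -0.4]
finger_gap: 1.004
grasp_force: 0.0
```

Request:
drive_tool:
  rows:
    - [[0,5,0,0],[0,10,0,0],[0,15,0,0],[0,20,0,0],[0,25,0,0]]

```text
time: 2.75
ee_pos: [0.4111, -0.1191, 0.2083]
tcp_rot: [3.121, 0.349, 0.002]
force: [0.7, 0.6, -0.3]
finger_gap: 1.002
grasp_force: 0.0
```

Request:
drive_tool:
  rows:
    - [[0,5,0,0],[0,10,0,0],[0,15,0,0],[0,20,0,0],[0,25,0,0]]

```text
time: 3.25
ee_pos: [0.4111, 0.1309, 0.2085]
tcp_rot: [3.122, 0.349, 0.003]
force: [1.2, -0.3, 0.2]
finger_gap: 1.003
grasp_force: 0.0
```

```bash
cat > c.py <<'E'
from h import *
s=cam("scene")
# hole on front plane x=.6889+.0555y
o,d=rays(s,[[318,172.5],[312.5,177],[324,169]]); k=(.6889+.0555*o[1]-o[0])/(d[:,0]-.0555*d[:,1]); print("hole c/l/r",np.round(o+d*k[:,None],4))
st=arm.get_state();print(st["ee_pos"],st["tcp_rot"])
E
python3 c.py
```

```text
hole c/l/r [[ 0.6847 -0.0753  0.0711]
 [ 0.6858 -0.0559  0.0636]
 [ 0.6835 -0.0967  0.0744]]
[0.41049105 0.14101049 0.20919736] [-3.11325072 -0.36621422 -0.00592261]
```

Request:
drive_tool:
  rows:
    - [[3,5,0,0],[6,10,0,0],[8,14,0,0],[8,14,0,0],[8,14,0,0]]

```text
time: 3.8
ee_pos: [0.4912, 0.2708, 0.2075]
tcp_rot: [-3.12, -0.354, 0.002]
force: [0.1, -0.2, -0.0]
finger_gap: 0.999
grasp_force: 0.0
```

```bash
cat > d.py <<'E'
from h import *
w=cam("wrist");save(w,"hookw");P=cloud(w)
s=arm.get_state();print(s["ee_pos"],s["tcp_rot"])
hsv=cv2.cvtColor(w["frame"],cv2.COLOR_RGB2HSV)
og=((hsv[:,:,0]<18)&(hsv[:,:,1]>130)&(hsv[:,:,2]>100)&(P[:,:,2]>.035)&(P[:,:,2]<.07)).astype(np.uint8)
c=max(cv2.findContours(og,0,1)[0],key=cv2.contourArea)
z=np.nanmedian(P[og>0][:,2]);Q=at_z(w,c[:,0,:],z)[:,:2].astype(np.float32)
print("handle",cv2.minAreaRect(Q),"ztop",z)
E
python3 d.py
```

```text
[0.49092959 0.26857769 0.20747004] [ 3.12112571e+00  3.50622424e-01 -2.30070399e-03]
handle ((0.4960944354534149, 0.28500789403915405), (0.088243767619133, 0.02241596207022667), 13.756122589111328) ztop 0.05365711638889059
```

View pics/hookw.png

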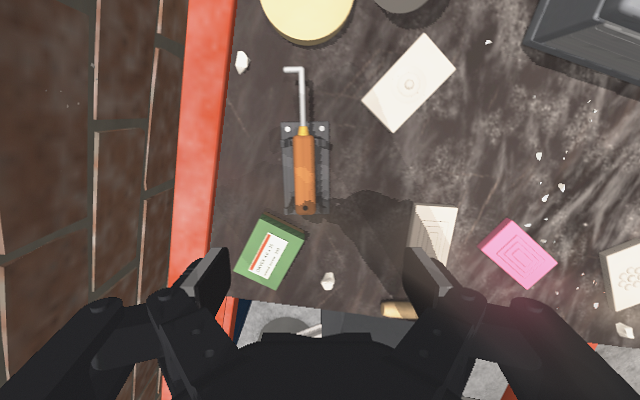

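Request:
drive_tool:
  rows:
    - [[0.5,1.6,-3,0.5],[0.5,1.6,-6,0.5],[0.5,1.6,-9,0.5],[0.5,1.6,-12,0.5],[0.5,1.6,-14,0.5]]
  claw: 0.05

```text
time: 4.35
ee_pos: [0.4952, 0.281, 0.0662]
tcp_rot: [3.117, 0.359, -0.004]
force: [0.7, 0.1, -0.0]
finger_gap: 0.522
grasp_force: 0.0
```

Request:
drive_tool:
  rows:
    - [[0,0,-1,0],[0,0,-2,0],[0,0,-3,0],[0,0,-4,0],[0,0,-4,0]]

```text
time: 4.85
ee_pos: [0.4957, 0.2843, 0.027]
tcp_rot: [3.12, 0.363, -0.003]
force: [0.2, -0.5, -0.8]
finger_gap: 0.523
grasp_force: 0.0
```

Request:
drive_tool:
  rows:
    - [[0,0,0,0],[0,0,0,0],[0,0,0,0],[0,0,0,0],[0,0,0,0]]
  claw: -1
  grip_force: 60

```text
time: 5.35
ee_pos: [0.4967, 0.2855, 0.0287]
tcp_rot: [-3.12, -0.363, -0.002]
force: [-1.0, 0.3, 5.2]
finger_gap: 0.239
grasp_force: 59.2
```

```bash
python3 -c "
from h import *
s=arm.get_state();print(s)"
```

```text
{'time': 5.35, 'q': array([-0.1630324 ,  0.50983913, -0.55403521,  1.87937049,  0.3496705 ,
        0.84817552, -2.23345993]), 'qvel': array([ 0.00092676,  0.00170599, -0.00176185, -0.00083511,  0.00035246,
       -0.00076444, -0.00078356]), 'joint_efforts': array([ 2.17934763e-01, -4.14185750e+01, -4.93258774e+00, -1.80721593e+01,
        1.96342198e-01, -3.04442402e-01, -1.05225024e-02]), 'ee_pos': array([0.49666076, 0.28552815, 0.02872847]), 'tcp_rot': array([-3.12006639e+00, -3.63274036e-01, -1.79827947e-03]), 'force': array([-1.03164318,  0.33559517,  5.17774111]), 'wrist_torque': array([-0.10105107,  0.26735009,  0.03390689]), 'grasp_force': 59.19433280825615, 'finger_gap': 0.23893572522750853}
```

Request:
drive_tool:
  rows:
    - [[0,0,2,0],[0,0,5,0],[0,0,8,0],[0,-3,8,-5],[0,-8,8,-10]]

```text
time: 5.85
ee_pos: [0.4966, 0.2086, 0.1092]
tcp_rot: [-3.136, -0.095, -0.005]
force: [1.0, -1.1, -1.9]
finger_gap: 0.233
grasp_force: 58.8
```

Request:
drive_tool:
  rows:
    - [[1,-4,0,-3],[2,-9,0,-6],[3,-14,0,-6.3],[4,-19,0,-6.3],[4,-24,0,-6.3]]

```text
time: 6.35
ee_pos: [0.537, -0.0342, 0.1078]
tcp_rot: [3.14, -0.083, 0.002]
force: [1.1, -0.6, -0.9]
finger_gap: 0.236
grasp_force: 58.9
```

Request:
drive_tool:
  rows:
    - [[0,-4,-2,0],[0,-4,-4,0],[0,-4,-5.6,0],[0,-4,-5.6,0],[0,-4,-5.6,0]]

```text
time: 6.85
ee_pos: [0.536, -0.0719, 0.0518]
tcp_rot: [-3.14, 0.082, 0.001]
force: [-0.0, 0.7, -0.4]
finger_gap: 0.236
grasp_force: 58.9
```

```bash
cat > e.py <<'E'
from h import *
import sys
s=arm.get_state();print(np.round(s["ee_pos"],4),"yaw",round(float(np.degrees(2*np.arctan2(s["tcp_rot"][1],s["tcp_rot"][0]))+180)%360-180,2),"F",np.round(s["force"],1),s["finger_gap"],"q7",s["q"][6],"t",s["time"])
c=cam("scene");save(c,sys.argv[1],(230,120,180,130),4)
w=cam("wrist");save(w,sys.argv[1]+"w")
E
python3 e.py pre
```

```text
[ 0.536  -0.0719  0.0518] yaw -3.0 F [-0.   0.7 -0.4] 0.2362083836379079 q7 -1.752141733897063 t 6.85
```

View pics/pre.png

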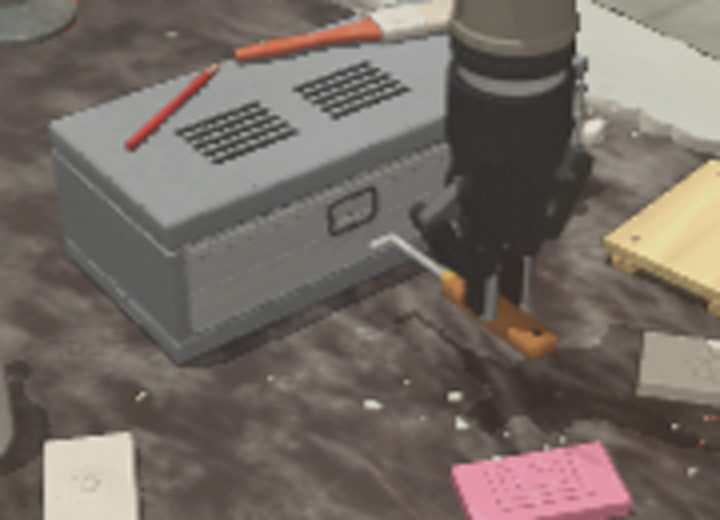

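```bash
python3 - <<'E'
from h import *
s=cam("scene");t=np.array([.536,-.0719]);u=np.array([.9986,-.0523]);v=np.array([.0523,.9986])
for z in(.06,.065,.07,.075):
    print(z,[np.round(proj(s,[*(t+a*u+b*v),z])[0],1) for a,b in((.112,.019),(.112,0),(-.046,0))])
E
```

```text
0.06 [array([321.7, 183.5]), array([327.1, 181.1]), array([365. , 209.6])]
0.065 [array([321.7, 182. ]), array([327.1, 179.6]), array([365.2, 208.1])]
0.07 [array([321.7, 180.5]), array([327.1, 178.1]), array([365.3, 206.6])]
0.075 [array([321.7, 179. ]), array([327.1, 176.7]), array([365.4, 205.1])]
```

Request:
drive_tool:
  rows:
    - [[0,-0.2,0.4,0],[1,-0.25,0.4,0],[2,-0.3,0.4,0],[3,-0.36,0.4,0],[3.5,-0.38,0.4,0]]

```text
time: 7.5
ee_pos: [0.573, -0.0758, 0.056]
tcp_rot: [-3.14, 0.083, -0.002]
force: [-0.5, -0.2, -1.1]
finger_gap: 0.236
grasp_force: 58.9
```

Request:
drive_tool:
  rows:
    - [[0.5,-0.03,0,0],[1,-0.06,0,0],[1.5,-0.09,0,0],[2,-0.11,0,0],[2,-0.11,0,0]]

```text
time: 8.0
ee_pos: [0.592, -0.0769, 0.056]
tcp_rot: [-3.14, 0.083, -0.001]
force: [0.2, 0.1, -0.4]
finger_gap: 0.248
grasp_force: 45.5
```

```bash
python3 e.py ins
```

```text
[ 0.592  -0.0769  0.056 ] yaw -3.02 F [ 0.2  0.1 -0.4] 0.2478727669152825 q7 -1.7550115191075946 t 8.0
```

View pics/ins.png

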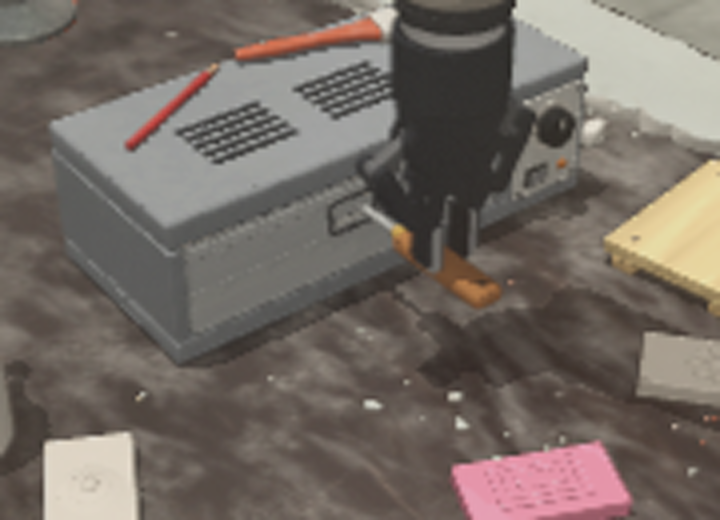

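Request:
drive_tool:
  rows:
    - [[0.1,0.7,0,0],[0.1,1.4,0,0],[0.1,2.0,0,0],[-0.4,2.03,0,0],[-0.9,2.05,0,0]]

```text
time: 8.6
ee_pos: [0.5835, -0.0554, 0.0565]
tcp_rot: [-3.14, 0.08, -0.006]
force: [3.6, 1.3, -1.0]
finger_gap: 0.239
grasp_force: 58.9
```

Request:
drive_tool:
  rows:
    - [[-0.7,0.04,0,0],[-1.4,0.07,0,0],[-2.1,0.11,0,0],[-2.8,0.15,0,0],[-3.5,0.18,0,0]]

```text
time: 9.1
ee_pos: [0.5468, -0.0546, 0.0561]
tcp_rot: [-3.14, 0.083, -0.001]
force: [3.4, 1.2, -1.0]
finger_gap: 0.242
grasp_force: 59.2
```

Request:
drive_tool:
  rows:
    - [[-0.8,0.04,0,0],[-1.6,0.08,0,0],[-2.4,0.13,0,0],[-3.2,0.17,0,0],[-4,0.21,0,0]]

```text
time: 9.6
ee_pos: [0.5066, -0.0526, 0.056]
tcp_rot: [3.14, -0.083, 0.0]
force: [3.9, 1.4, -1.5]
finger_gap: 0.236
grasp_force: 59.2
```

Request:
drive_tool:
  rows:
    - [[-0.8,0.04,0,0],[-1.6,0.08,0,0],[-2.4,0.13,0,0],[-3.2,0.17,0,0],[-4,0.21,0,0]]

```text
time: 10.1
ee_pos: [0.4666, -0.0505, 0.056]
tcp_rot: [3.14, -0.083, 0.0]
force: [3.7, 1.9, -0.7]
finger_gap: 0.24
grasp_force: 59.2
```

```bash
python3 e.py out
```

```text
[ 0.4666 -0.0505  0.056 ] yaw -3.03 F [ 3.7  1.9 -0.7] 0.23964323976564675 q7 -1.7632751292970912 t 10.1
```

View pics/out.png

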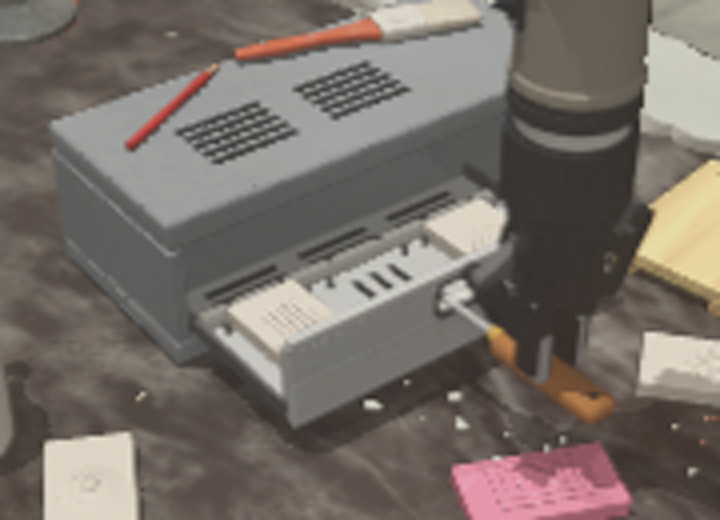

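Request:
drive_tool:
  rows:
    - [[-0.7,0.04,0,0],[-1.4,0.07,0,0],[-2.1,0.11,0,0],[-2.8,0.15,0,0],[-3.2,0.17,0,0]]

```text
time: 10.7
ee_pos: [0.4369, -0.0488, 0.0565]
tcp_rot: [-3.14, 0.083, -0.008]
force: [9.5, -0.2, -1.5]
finger_gap: 0.233
grasp_force: 58.8
```

Request:
drive_tool:
  rows:
    - [[-0.2,0.01,0,0],[-0.4,0.02,0,0],[-0.6,0.03,0,0],[-0.6,0.03,0,0],[-0.6,0.03,0,0]]

```text
time: 11.2
ee_pos: [0.4371, -0.0483, 0.0584]
tcp_rot: [-3.14, 0.083, -0.026]
force: [13.6, -0.5, -2.8]
finger_gap: 0.239
grasp_force: 58.9
```

Request:
drive_tool:
  rows:
    - [[1.2,-0.06,0,0],[2.4,-0.12,0,0],[2.4,-0.8,0,0],[2.3,-1.5,0,0],[2.3,-2.2,0,0]]

```text
time: 11.7
ee_pos: [0.4505, -0.0713, 0.0553]
tcp_rot: [3.14, -0.084, -0.005]
force: [-0.0, 0.5, -1.2]
finger_gap: 0.236
grasp_force: 59.9
```

Request:
drive_tool:
  rows:
    - [[-0.8,0.04,0,0],[-1.6,0.08,0,0],[-2.4,0.13,0,0],[-3.2,0.17,0,0],[-3.8,0.2,0,0]]

```text
time: 12.2
ee_pos: [0.4131, -0.0683, 0.056]
tcp_rot: [3.14, -0.082, -0.001]
force: [0.4, 0.6, -0.5]
finger_gap: 0.238
grasp_force: 59.9
```

```bash
python3 e.py unh
```

```text
[ 0.4131 -0.0683  0.056 ] yaw -3.0 F [ 0.4  0.6 -0.5] 0.2384521705746801 q7 -1.6822753396711434 t 12.2
```

View pics/unh.png

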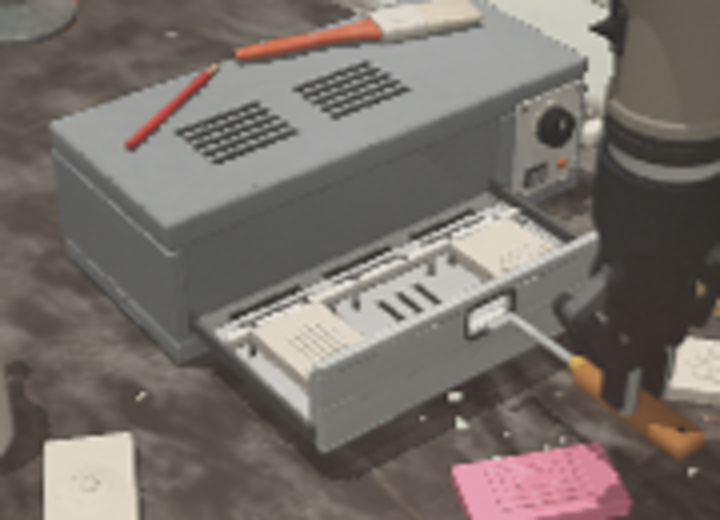

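Request:
drive_tool:
  rows:
    - [[-0.6,0.03,0,0],[-1.3,0.07,0,0],[-1.3,0.07,0,0],[-1.3,0.07,0,0],[-1.3,0.07,0.5,0]]

```text
time: 12.8
ee_pos: [0.401, -0.0677, 0.0607]
tcp_rot: [-3.14, 0.083, 0.001]
force: [0.5, 0.5, -1.6]
finger_gap: 0.235
grasp_force: 59.9
```

Request:
drive_tool:
  rows:
    - [[0,0,1,0],[0,0,1.5,0],[0,0,2,0],[0,0,2,0],[0,0,2,0]]

```text
time: 13.3
ee_pos: [0.4013, -0.0678, 0.0811]
tcp_rot: [3.14, -0.083, 0.0]
force: [-0.2, -0.3, -1.1]
finger_gap: 0.238
grasp_force: 59.9
```

```bash
python3 e.py unh2
```

```text
[ 0.4013 -0.0678  0.0811] yaw -3.03 F [-0.2 -0.3 -1.1] 0.23796815563775145 q7 -1.6414002401603602 t 13.3
```

View pics/unh2w.png

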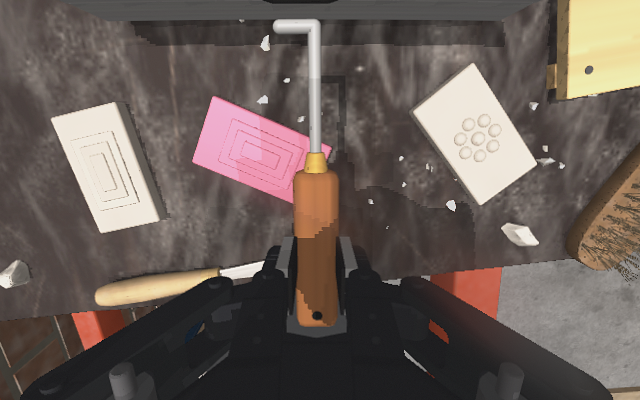

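```bash
python3 - <<'E'
from h import *
w=cam("wrist");P=cloud(w)
s=arm.get_state();t=np.array(s["ee_pos"]);u=np.array([.9986,-.0523]);v=np.array([.0523,.9986])
for px in((290,26),(316,100),(316,175)):
    b=P[px[1]-2:px[1]+3,px[0]-2:px[0]+3].reshape(-1,3);z=np.nanmedian(b[:,2])
    q=at_z(w,[px],z)[0];print(px,"z",z,"along",(q[:2]-t[:2])@u,"lat",(q[:2]-t[:2])@v)
E
```

```text
(290, 26) z 0.1008714389028145 along 0.10977382491719677 lat 0.011152790038511074
(316, 100) z 0.10106095834131368 along 0.07819332937081645 lat -0.0004717938532045624
(316, 175) z 0.10437473073602482 along 0.04269375678549829 lat -0.0004524853596245084
```

Request:
drive_tool:
  rows:
    - [[0,3,2,0],[0,8,3,4],[0,13,3,8],[2,18,3,12],[4,23,3,16.3]]

```text
time: 13.95
ee_pos: [0.4381, 0.1557, 0.1111]
tcp_rot: [3.119, 0.368, 0.001]
force: [1.4, -0.2, -1.4]
finger_gap: 0.24
grasp_force: 59.9
```

Request:
drive_tool:
  rows:
    - [[2,4,0,0],[4,8,0,0],[5.6,12.4,0,0],[5.6,12.4,0,0],[5.6,12.4,0,0]]

```text
time: 14.45
ee_pos: [0.4933, 0.2793, 0.1101]
tcp_rot: [-3.12, -0.367, 0.003]
force: [-0.6, -1.1, -1.1]
finger_gap: 0.233
grasp_force: 59.9
```

```bash
cat > d2.py <<'E'
from h import *
s=arm.get_state();print(np.round(s["ee_pos"],4),"yaw",round(float(np.degrees(2*np.arctan2(s["tcp_rot"][1],s["tcp_rot"][0]))+180)%360-180,2))
E
python3 d2.py
```

```text
[0.4933 0.2793 0.1101] yaw 13.41
```

Request:
drive_tool:
  rows:
    - [[0.5,0.65,-1,0],[0.5,0.65,-2,0],[0.5,0.65,-4,0],[0.5,0.65,-5,0],[0.5,0.65,-5,0]]

```text
time: 14.95
ee_pos: [0.4976, 0.2827, 0.0588]
tcp_rot: [3.118, 0.361, -0.006]
force: [0.4, -0.5, -0.0]
finger_gap: 0.236
grasp_force: 59.9
```

Request:
drive_tool:
  rows:
    - [[0,0,-1,0],[0,0,-2,0],[0,0,-2.9,0],[0,0,-2.9,0],[0,0,-2.9,0]]

```text
time: 15.45
ee_pos: [0.4989, 0.2848, 0.0318]
tcp_rot: [3.12, 0.363, -0.001]
force: [-0.4, 0.3, -0.4]
finger_gap: 0.238
grasp_force: 59.9
```

Request:
drive_tool:
  rows:
    - [[0,0,0,0],[0,0,0,0],[0,0,0,0],[0,0,3,0],[0,0,8,0]]
  claw: 0.05

```text
time: 15.95
ee_pos: [0.4968, 0.2829, 0.11]
tcp_rot: [3.118, 0.363, -0.011]
force: [1.2, -0.1, 0.3]
finger_gap: 0.525
grasp_force: 0.0
```

Request:
drive_tool:
  rows:
    - [[0,0,5,0],[-2,-3,10,0],[-4,-6,12,0],[-4,-6,12,0],[-4,-6,12,0]]

```text
time: 16.45
ee_pos: [0.4595, 0.2242, 0.233]
tcp_rot: [3.12, 0.361, 0.005]
force: [0.3, -0.4, -0.5]
finger_gap: 0.519
grasp_force: 0.0
```

```bash
cat > f.py <<'E'
from h import *
# measure all: tiles (top), hook
t=cam("top");P=cloud(t);hsv=cv2.cvtColor(t["frame"],cv2.COLOR_RGB2HSV)
lt=((hsv[:,:,1]<60)&(hsv[:,:,2]>160)).astype(np.uint8)
for c in cv2.findContours(lt,0,1)[0]:
    if cv2.contourArea(c)<250: continue
    z=np.nanmedian(P[c[:,0,1],c[:,0,0],2]) if 0 else np.nanmedian(P[cv2.drawContours(np.zeros_like(lt),[c],0,1,-1)>0][:,2])
    if z<-.02 or z>.1: continue
    (a,b),(w,h),g=cv2.minAreaRect(at_z(t,c[:,0,:],z)[:,:2].astype(np.float32))
    if w<h:w,h,g=h,w,g+90
    if .09<w<.13: print("tile",np.round([a,b,w,h],3),"yaw",round((g+90)%180-90,1),"z",round(float(z),4))
og=((hsv[:,:,0]<18)&(hsv[:,:,1]>130)&(hsv[:,:,2]>100)).astype(np.uint8);og[:,240:]=0;og[:205]=0;og[250:]=0
c=max(cv2.findContours(og,0,1)[0],key=cv2.contourArea);print("hook",cv2.minAreaRect(at_z(t,c[:,0,:],.054)[:,:2].astype(np.float32)),np.nanmedian(P[og>0][:,2]))
# tray in dryer frame: points between front and panel
O=np.array([.6847,-.073]);u=np.array([.9986,-.0523]);v=np.array([.0523,.9986])
D=np.stack([(P[:,:,:2]-O)@u,(P[:,:,:2]-O)@v,P[:,:,2]],-1)
pan=D[(D[:,:,2]>.085)&(D[:,:,2]<.1)&(abs(D[:,:,1])<.13)&(D[:,:,0]>-.2)&(D[:,:,0]<-.02)];print("panel top",np.round(np.median(pan,0),4),len(pan))
save(t,"top1",(180,100,280,200),2.8)
E
python3 f.py; python3 d2.py
```

```text
tile [ 0.445 -0.025  0.093  0.048] yaw 63.1 z 0.0158
tile [0.441 0.103 0.098 0.058] yaw 9.3 z 0.0156
tile [ 0.458 -0.19   0.127  0.061] yaw 36.0 z 0.014
tile [0.62  0.193 0.104 0.06 ] yaw -30.3 z 0.0149
hook ((0.5261291861534119, 0.41310638189315796), (0.0907372385263443, 0.052269186824560165), 0.7177280187606812) 0.016409546528518337
panel top [-0.1457 -0.003   0.0942] 249
[0.4591 0.2249 0.2319] yaw 13.26
```

View pics/top1.png

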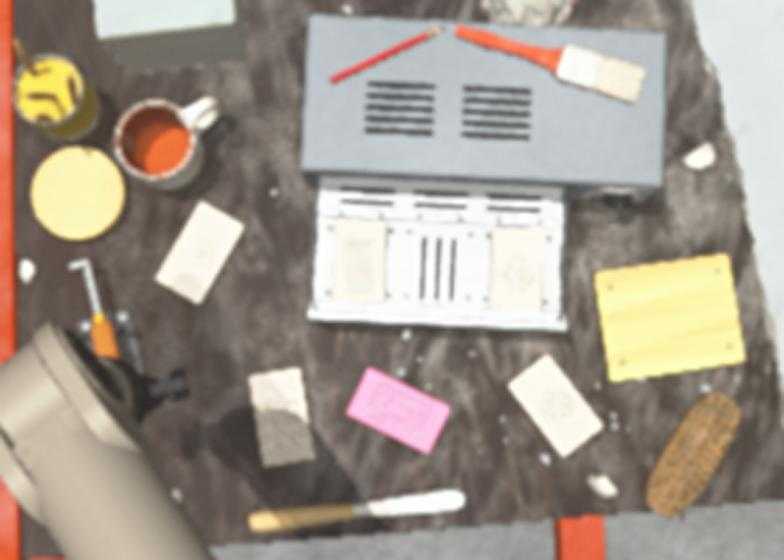

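Request:
drive_tool:
  rows:
    - [[3,-5,0,-4],[6,-10,0,-8],[9,-15,0,-12],[12,-20,0,-16.3],[15,-25,0,-16.3]]

```text
time: 17.0
ee_pos: [0.5885, 0.0099, 0.2298]
tcp_rot: [-3.14, 0.082, 0.005]
force: [0.5, -0.4, 0.2]
finger_gap: 0.526
grasp_force: 0.0
```

Request:
drive_tool:
  rows:
    - [[1,-4.5,0,0],[1,-4.5,0,0],[1,-4.5,0,0],[1,-4.5,0,0],[1,-4.5,0,0]]

```text
time: 17.5
ee_pos: [0.5975, -0.0321, 0.2314]
tcp_rot: [-3.14, 0.077, 0.002]
force: [0.4, 0.4, -0.3]
finger_gap: 0.528
grasp_force: 0.0
```

```bash
python3 d2.py; python3 - <<'E'
from h import *
w=cam("wrist");save(w,"trayw");P=cloud(w)
O=np.array([.5348,-.0672]);u=np.array([.9986,-.0523]);v=np.array([.0523,.9986])
D=np.stack([(P[:,:,:2]-O)@u,(P[:,:,:2]-O)@v,P[:,:,2]],-1);np.save("Dw.npy",D)
def pr(n,m): q=D[m]; print(n,len(q),np.round(np.nanpercentile(q,[3,50,97],axis=0),4).tolist())
z=D[:,:,2];x=D[:,:,0];y=D[:,:,1]
pr("panel",(z>.088)&(z<.098)&(x<.02)&(x>-.02)&(abs(y)<.12))
for s,n in((1,"left"),(-1,"right")):
    m=((z>.038)&(z<.054)&(s*y>.045)&(s*y<.125)&(x>.022)&(x<.112)).astype(np.uint8);pr(n,m>0)
    c=max(cv2.findContours(m,0,1)[0],key=cv2.contourArea)
    print(cv2.minAreaRect(np.array([D[b,a,:2] for a,b in c[:,0]],np.float32)))
pr("floor",(z>.024)&(z<.036)&(abs(y)<.03)&(x>.03)&(x<.1))
pr("rear",(z>.0365)&(z<.046)&(x>.108)&(x<.13)&(abs(y)<.04))
E
```

```text
[ 0.5975 -0.0321  0.2314] yaw -2.8
panel 1761 [[0.0017, -0.1126, 0.0885], [0.0066, 0.0008, 0.0938], [0.0094, 0.1126, 0.0953]]
left 3355 [[0.0251, 0.0588, 0.0422], [0.0694, 0.0854, 0.0442], [0.1097, 0.1123, 0.0469]]
((0.0670495331287384, 0.08586987853050232), (0.09071546792984009, 0.05610967427492142), 1.040579080581665)
right 3354 [[0.0248, -0.11, 0.041], [0.0694, -0.0827, 0.0443], [0.1091, -0.0561, 0.0474]]
((0.06661900132894516, -0.08353327959775925), (0.08962607383728027, 0.05647355690598488), 0.6068345904350281)
floor 2521 [[0.0325, -0.0282, 0.0288], [0.0667, -0.0002, 0.0302], [0.0982, 0.0279, 0.0317]]
rear 467 [[0.1154, -0.0374, 0.0381], [0.1191, 0.0, 0.0399], [0.1227, 0.037, 0.0414]]
```

View pics/trayw.png

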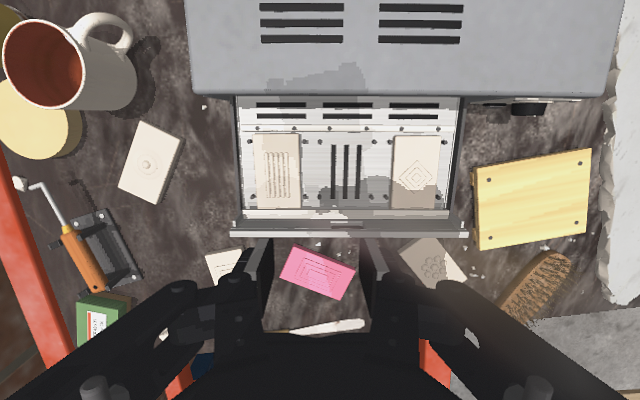

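Request:
drive_tool:
  rows:
    - [[2.7,4.6,0,0],[2.7,4.6,-4,0],[2.7,4.6,-8,0],[2.7,4.6,-12,0],[2.7,4.6,-12,0]]
  claw: 0.7
  grip_force: 35

```text
time: 18.05
ee_pos: [0.6196, 0.0118, 0.1063]
tcp_rot: [3.14, -0.079, -0.019]
force: [-1.1, -0.2, -0.5]
finger_gap: 0.852
grasp_force: 0.0
```

```bash
python3 d2.py
```

```text
[0.6196 0.0118 0.1063] yaw -2.89
```

Request:
drive_tool:
  rows:
    - [[0,0,-2,0],[0,0,-3,0],[0,0,-3,0],[0,0,-3,0],[0,0,-3,0]]

```text
time: 18.55
ee_pos: [0.6257, 0.0116, 0.0836]
tcp_rot: [3.14, -0.083, 0.004]
force: [-0.1, -0.7, -0.4]
finger_gap: 0.849
grasp_force: 0.0
```

Request:
drive_tool:
  rows:
    - [[-0.1,0.25,-1.5,0],[-0.1,0.25,-3,0],[-0.1,0.25,-4.2,0],[-0.1,0.25,-5.2,0],[-0.1,0.25,-5.2,0]]

```text
time: 19.05
ee_pos: [0.6219, 0.0137, 0.0275]
tcp_rot: [3.14, -0.083, -0.007]
force: [0.0, -0.6, -0.3]
finger_gap: 0.851
grasp_force: 0.0
```

Request:
drive_tool:
  rows:
    - [[0,0,0,0],[0,0,0,0],[0,0,0,0],[0,0,0,0],[0,0,0,0]]
  claw: -1

```text
time: 19.55
ee_pos: [0.6239, 0.0138, 0.0303]
tcp_rot: [3.14, -0.083, 0.001]
force: [-0.6, 0.7, 1.1]
finger_gap: 0.004
grasp_force: 0.0
```

Request:
drive_tool:
  rows:
    - [[0,0,0.4,0],[0,0,0.8,0],[0,0,1.2,0],[0,0,1.4,0],[0,0,1.4,0]]

```text
time: 20.05
ee_pos: [0.6241, 0.0139, 0.0445]
tcp_rot: [3.14, -0.083, 0.002]
force: [1.5, 1.4, -0.2]
finger_gap: 0.003
grasp_force: 0.0
```

Request:
drive_tool:
  rows:
    - [[0,0,3,0],[0,0,7,0],[0,0,10,0],[0,0,10,0],[0,0,10,0]]
  claw: 0.7

```text
time: 20.55
ee_pos: [0.6239, 0.0138, 0.1445]
tcp_rot: [3.14, -0.083, 0.002]
force: [-0.2, -0.4, -0.4]
finger_gap: 0.842
grasp_force: 0.0
```

```bash
cat > tr.py <<'E'
from h import *
import sys
O=np.array([.5362,-.0663]);u=np.array([.9986,-.0523]);v=np.array([.0523,.9986])
w=cam(sys.argv[1] if len(sys.argv)>1 else "wrist");P=cloud(w)
D=np.stack([(P[:,:,:2]-O)@u,(P[:,:,:2]-O)@v,P[:,:,2]],-1);z=D[:,:,2];x=D[:,:,0];y=D[:,:,1]
for y0 in(.086,0,-.086):
    m=((z>.039)&(z<.06)&(abs(y-y0)<.042)&(x>.024)&(x<.113)).astype(np.uint8)
    cs=cv2.findContours(m,0,1)[0]
    if not cs: continue
    c=max(cs,key=cv2.contourArea)
    if cv2.contourArea(c)<300: print(y0,"empty"); continue
    q=D[m>0]; A=np.c_[q[:,0]-.067,q[:,1]-y0,np.ones(len(q))];k=np.linalg.lstsq(A,q[:,2],rcond=None)[0]
    r=cv2.minAreaRect(np.array([D[b,a,:2] for a,b in c[:,0]],np.float32))
    print(y0,"x %.4f..%.4f"%tuple(np.percentile(q[:,0],[1,99])),"yc %.4f"%r[0][1],np.round(r[1],3),"ang %.1f"%r[2],"ztop %.4f tiltx %.3f tilty %.3f"%(np.median(q[:,2]),k[0],k[1]))
q=D[(z>.088)&(z<.098)&(abs(x)<.02)&(abs(y)<.12)];print("panel mid",np.median(q,0))
E
python3 d2.py; python3 tr.py
```

```text
[0.6239 0.0138 0.1445] yaw -3.03
0.086 x 0.0250..0.1111 yc 0.0851 [0.088 0.056] ang 1.1 ztop 0.0443 tiltx -0.008 tilty -0.000
0 empty
-0.086 x 0.0249..0.1095 yc -0.0889 [0.086 0.065] ang 0.8 ztop 0.0443 tiltx -0.010 tilty -0.012
panel mid [0.00622826 0.05070252 0.09359944]
```

Request:
drive_tool:
  rows:
    - [[0.1,0.05,-4,0],[0.1,0.05,-8,0],[0.1,0.05,-10.5,0],[0.1,0.05,-11.5,0],[0.1,0.05,-12.2,0]]

```text
time: 21.1
ee_pos: [0.6235, 0.0144, 0.0202]
tcp_rot: [3.14, -0.083, -0.005]
force: [-0.1, 1.0, 1.0]
finger_gap: 0.851
grasp_force: 0.0
```

Request:
drive_tool:
  rows:
    - [[0,0,0,0],[0,0,0,0],[0,0,0,0],[0,0,0,0],[0,0,0,0]]
  claw: -1

```text
time: 21.6
ee_pos: [0.6252, 0.0143, 0.0227]
tcp_rot: [3.14, -0.083, 0.002]
force: [-0.0, -0.1, -0.2]
finger_gap: 0.005
grasp_force: 0.0
```

```bash
python3 - <<'E'
from h import *
w=cam("wrist");s=cam("scene")
a=w["frame"][:,:,::-1];b=cv2.resize(s["frame"][110:260,210:410,::-1],(533,400),interpolation=2)
cv2.imwrite("pics/dbg.png",cv2.resize(np.hstack([a[:,120:520],b[:,:400]]),(800,400)))
E
python3 tr.py top
```

```text
0.086 empty
0 empty
-0.086 x 0.0254..0.1085 yc -0.0806 [0.065 0.087] ang 88.9 ztop 0.0448 tiltx -0.009 tilty 0.008
panel mid [ 0.0034402  -0.06203234  0.09403055]
```

View pics/dbg.png

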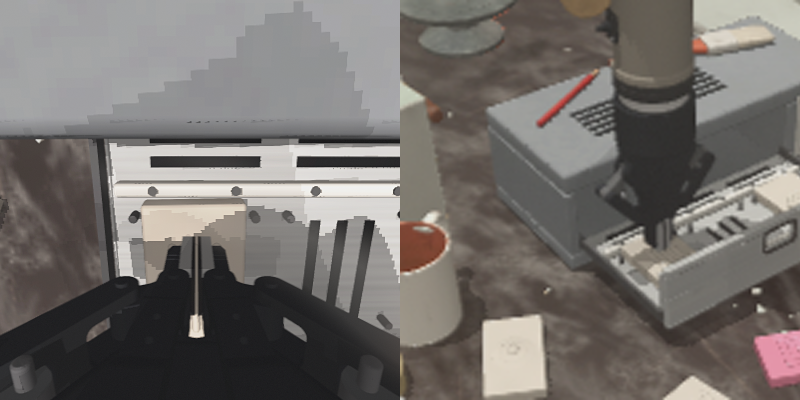

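```bash
python3 - <<'E'
from h import *
s=arm.get_state();print(s["ee_pos"],s["time"],s["finger_gap"],s["grasp_force"],s["force"])
w=cam("wrist");P=cloud(w)
for v in range(200,345,12):
    print(v,[ "%.3f/%.3f"%(P[v,u,0],P[v,u,2]) for u in(270,290,300,308,314,317,321,328,338,350)])
E
```

```text
[0.62480127 0.01427242 0.02220773] 21.75 -0.001092683119193196 0.0 [-0.51706344 -0.04693672  0.06886877]
200 ['0.653/0.035', '0.652/0.035', '0.652/0.036', '0.652/0.036', '0.652/0.037', '0.652/0.036', '0.652/0.036', '0.652/0.038', '0.651/0.036', '0.651/0.038']
212 ['0.649/0.044', '0.648/0.044', '0.648/0.044', '0.648/0.044', '0.648/0.045', '0.647/0.044', '0.647/0.044', '0.647/0.045', '0.647/0.044', '0.647/0.044']
224 ['0.643/0.045', '0.642/0.044', '0.641/0.044', '0.641/0.045', '0.641/0.044', '0.641/0.043', '0.641/0.044', '0.641/0.045', '0.640/0.044', '0.640/0.043']
236 ['0.636/0.045', '0.635/0.044', '0.634/0.043', '0.637/0.050', '0.636/0.049', '0.636/0.050', '0.636/0.050', '0.635/0.048', '0.634/0.044', '0.633/0.044']
248 ['0.628/0.044', '0.629/0.047', '0.633/0.055', '0.637/0.065', '0.637/0.065', '0.636/0.064', '0.636/0.064', '0.637/0.065', '0.631/0.054', '0.626/0.044']
260 ['0.622/0.045', '0.633/0.068', '0.633/0.068', '0.636/0.075', '0.637/0.076', '0.637/0.077', '0.636/0.076', '0.636/0.076', '0.632/0.068', '0.618/0.043']
272 ['0.614/0.044', '0.639/0.090', '0.639/0.090', '0.638/0.088', 
[... 319 characters left out ...]
084', '0.624/0.083', '0.629/0.091', '0.637/0.103', '0.638/0.104', '0.637/0.103']
308 ['0.643/0.117', '0.643/0.117', '0.643/0.117', '0.626/0.094', '0.619/0.084', '0.618/0.083', '0.623/0.091', '0.637/0.109', '0.642/0.117', '0.642/0.117']
320 ['0.642/0.121', '0.643/0.122', '0.641/0.120', '0.620/0.094', '0.583/0.047', '0.583/0.046', '0.618/0.091', '0.632/0.109', '0.642/0.122', '0.642/0.122']
332 ['0.643/0.127', '0.643/0.127', '0.634/0.116', '0.619/0.098', '0.573/0.044', '0.573/0.044', '0.572/0.044', '0.628/0.110', '0.642/0.126', '0.642/0.127']
344 ['0.643/0.131', '0.643/0.130', '0.637/0.125', '0.636/0.124', '0.636/0.124', '0.636/0.124', '0.636/0.124', '0.636/0.124', '0.641/0.129', '0.641/0.130']
```

Request:
drive_tool:
  rows:
    - [[0,0,3,0],[0,0,7,0],[0,0,11,0],[0,0,11,0],[0,0,11,0]]

```text
time: 22.3
ee_pos: [0.6253, 0.0144, 0.1331]
tcp_rot: [3.14, -0.083, 0.004]
force: [-0.1, -0.1, -1.8]
finger_gap: 0.005
grasp_force: 0.0
```

```bash
python3 - <<'E'
from h import *
s=arm.get_state();t=s["ee_pos"];print(t,s["finger_gap"],s["force"])
w=cam("wrist");P=cloud(w)-np.array(t)
save(w,"shut",(200,150,240,200),2)
m=(abs(P[:,:,0])<.03)&(abs(P[:,:,1])<.05)&(P[:,:,2]>-.03)&(P[:,:,2]<.1)
v,u=np.where(m)
for r in range(v.min(),min(v.min()+40,399),3):
    k=np.where(m[r])[0]
    print(r,len(k),k.min() if len(k) else 0,k.max() if len(k) else 0,np.round(np.median(P[r,k],0),3) if len(k) else '')
E
python3 tr.py
```

```text
[0.62533723 0.01435604 0.13308301] 0.004779173599982262 [-0.08164815 -0.11490607 -1.83494403]
236 26 304 329 [ 0.011 -0.001  0.027]
239 26 304 329 [ 0.012 -0.001  0.031]
242 28 303 330 [ 0.011 -0.001  0.035]
245 28 303 330 [ 0.012 -0.001  0.038]
248 52 291 342 [ 0.011 -0.001  0.041]
251 56 289 344 [ 0.011 -0.001  0.044]
254 58 288 345 [ 0.011 -0.001  0.047]
257 58 288 345 [ 0.011 -0.001  0.05 ]
260 60 287 346 [ 0.01  -0.001  0.05 ]
263 61 286 347 [ 0.011 -0.001  0.055]
266 62 286 347 [ 0.011 -0.001  0.058]
269 64 285 348 [ 0.012 -0.001  0.062]
272 67 283 350 [ 0.013 -0.001  0.065]
275 73 280 353 [ 0.013 -0.001  0.068]
0.086 x 0.0335..0.1111 yc 0.0855 [0.084 0.056] ang 1.3 ztop 0.0442 tiltx -0.010 tilty -0.001
0 empty
-0.086 x 0.0249..0.1095 yc -0.0876 [0.087 0.063] ang 1.9 ztop 0.0443 tiltx -0.011 tilty -0.015
panel mid [ 0.00653043 -0.07327542  0.09364983]
```

View pics/shut.png

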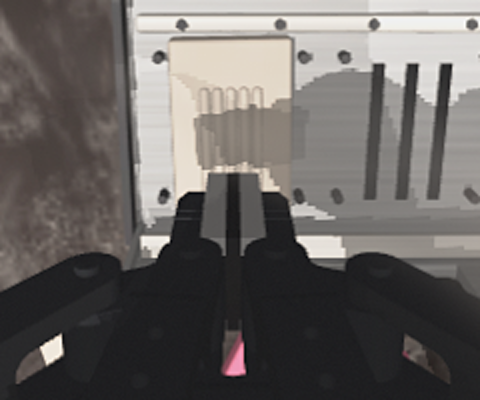

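Request:
drive_tool:
  rows:
    - [[0,0,0,0],[0,0,0,0],[0,0,0,0],[0,0,0,0],[0,0,0,0]]
  claw: 0.36

```text
time: 22.9
ee_pos: [0.6246, 0.0144, 0.1318]
tcp_rot: [3.14, -0.083, -0.0]
force: [0.3, 0.6, 0.1]
finger_gap: 0.681
grasp_force: 0.0
```

```bash
cat > fing.py <<'E'
from h import *
s=arm.get_state();t=s["ee_pos"];print(t,s["finger_gap"])
w=cam("wrist");P=cloud(w)-np.array(t)
# rotate to tool yaw -3
u=np.array([.9986,-.0523]);v=np.array([.0523,.9986])
X=P[:,:,:2]@u;Y=P[:,:,:2]@v;Z=P[:,:,2]
for sg in(1,-1):
    m=(abs(X)<.02)&(sg*Y>0)&(sg*Y<.065)&(Z>-.03)&(Z<.06)
    for a in np.arange(-.03,.06,.006):
        k=m&(Z>=a)&(Z<a+.006)
        if k.sum()>3: print(sg,"z%.3f"%a,k.sum(),"Y %.3f..%.3f X %.3f..%.3f"%(Y[k].min(),Y[k].max(),X[k].min(),X[k].max()))
E
python3 fing.py
```

```text
[0.6246367  0.01436444 0.13178101] 0.6811351249065524
1 z0.024 28 Y 0.028..0.029 X -0.009..0.009
1 z0.030 154 Y 0.028..0.041 X -0.011..0.012
1 z0.036 237 Y 0.028..0.042 X -0.010..0.012
1 z0.042 279 Y 0.028..0.042 X -0.011..0.012
1 z0.048 311 Y 0.028..0.043 X -0.011..0.012
1 z0.054 357 Y 0.028..0.042 X -0.010..0.012
-1 z0.024 25 Y -0.030..-0.029 X -0.008..0.010
-1 z0.030 147 Y -0.042..-0.029 X -0.010..0.012
-1 z0.036 215 Y -0.043..-0.029 X -0.010..0.012
-1 z0.042 272 Y -0.043..-0.029 X -0.010..0.012
-1 z0.048 318 Y -0.043..-0.029 X -0.011..0.012
-1 z0.054 349 Y -0.043..-0.029 X -0.010..0.013
```

Request:
drive_tool:
  rows:
    - [[0,0,-4,0],[0,0,-8,0],[0,0,-10.5,0],[0,0,-11.5,0],[0,0,-12,0]]
  claw: 0.7

```text
time: 23.45
ee_pos: [0.6244, 0.0144, 0.0113]
tcp_rot: [3.14, -0.083, -0.001]
force: [0.0, 0.4, -0.9]
finger_gap: 0.846
grasp_force: 0.0
```

Request:
drive_tool:
  rows:
    - [[0,0,-0.2,0],[0,0,-0.4,0],[0,0,-0.6,0],[0,0,-0.6,0],[0,0,-0.6,0]]

```text
time: 23.95
ee_pos: [0.625, 0.0143, 0.0065]
tcp_rot: [3.14, -0.083, 0.001]
force: [1.0, -0.4, -0.4]
finger_gap: 0.852
grasp_force: 0.0
```

Request:
drive_tool:
  rows:
    - [[0,0,0,0],[0,0,0,0],[0,0,0,0],[0,0,0,0],[0,0,0,0]]
  claw: -1

```text
time: 24.45
ee_pos: [0.6252, 0.0144, 0.0065]
tcp_rot: [3.14, -0.083, 0.001]
force: [-1.5, 0.5, 5.1]
finger_gap: 0.643
grasp_force: 37.9
```

Request:
drive_tool:
  rows:
    - [[0,0,0.4,0],[0,0,0.8,0],[0,0,1.2,0],[0,0,1.4,0],[0,0,1.4,0]]

```text
time: 24.95
ee_pos: [0.6232, 0.0141, 0.0191]
tcp_rot: [3.14, -0.083, -0.004]
force: [-2.3, -0.4, -6.3]
finger_gap: 0.64
grasp_force: 38.2
```

Request:
drive_tool:
  rows:
    - [[0.5,-0.03,0,0],[1.0,-0.05,0,0],[1.5,-0.08,0,0],[1.5,-0.08,0,0],[1.5,-0.08,0,0]]

```text
time: 25.45
ee_pos: [0.6407, 0.0137, 0.0206]
tcp_rot: [-3.14, 0.083, -0.002]
force: [-0.5, 0.1, -2.0]
finger_gap: 0.639
grasp_force: 38.8
```

```bash
cat > held.py <<'E'
from h import *
s=arm.get_state();t=np.array(s["ee_pos"]);M=R.from_rotvec(s["tcp_rot"]).as_matrix();print(np.round(t,4),s["finger_gap"],s["force"])
w=cam("wrist");P=(cloud(w)-t)@M   # tool frame: x fwd, y, z down
h=cv2.cvtColor(w["frame"],cv2.COLOR_RGB2HSV)
x,y,z=P[...,0],P[...,1],P[...,2]
m=(abs(y)<.024)&(x>.014)&(x<.06)&(z>-.06)&(z<.02)
q=P[m];
if len(q)>50:
    b=np.percentile(q[:,0],99); A=np.c_[q[:,0],q[:,1],np.ones(len(q))]
    k=np.linalg.lstsq(A,q[:,2],rcond=None)[0]
    print("tile far end x in tool %.4f"%b,"z at TCP %.4f tilt(down+ fwd) %.3f roll %.3f"%(k[2],k[0],k[1]),len(q))
# seen behind fingers between them
E
python3 held.py
```

```text
[0.6407 0.0137 0.0206] 0.639275665859401 [-0.45966409  0.05052395 -1.9898519 ]
tile far end x in tool 0.0284 z at TCP -0.0457 tilt(down+ fwd) 0.423 roll 0.002 3804
```

Request:
drive_tool:
  rows:
    - [[0,0,0.7,0],[0,0,1.5,0],[0,0,3,0],[0,0,7,0],[0,0,11,0]]

```text
time: 26.0
ee_pos: [0.6392, 0.0136, 0.1317]
tcp_rot: [3.141, -0.082, -0.001]
force: [0.4, 0.1, -1.5]
finger_gap: 0.642
grasp_force: 38.7
```

```bash
python3 held.py; python3 - <<'E'
from h import *
w=cam("wrist");save(w,"held1",(120,100,400,300),2)
E
```

```text
[0.6392 0.0136 0.1317] 0.6416276936881575 [ 0.37054103  0.12736483 -1.53316577]
tile far end x in tool 0.0597 z at TCP -0.0673 tilt(down+ fwd) 1.348 roll -0.001 4788
```

View pics/held1.png

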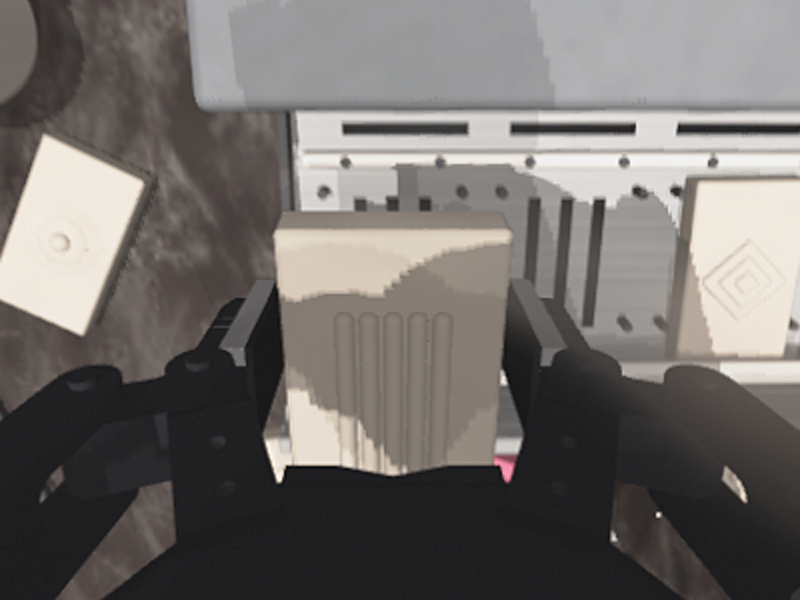

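Request:
drive_tool:
  rows:
    - [[-1,-4,0,3],[-2,-9,0,6],[-3,-14,0,9],[-4,-19,0,11],[-5,-24,0,11]]

```text
time: 26.6
ee_pos: [0.5899, -0.2245, 0.1309]
tcp_rot: [3.133, 0.22, 0.002]
force: [0.6, -0.4, -1.7]
finger_gap: 0.646
grasp_force: 38.8
```

Request:
drive_tool:
  rows:
    - [[-1.3,-5,0,0],[-1.3,-10,0,0],[-1.3,-13.2,0,0],[-1.3,-13.2,0,0],[-1.3,-13.2,0,0]]

```text
time: 27.1
ee_pos: [0.5771, -0.3553, 0.1302]
tcp_rot: [-3.134, -0.215, -0.0]
force: [0.3, 0.7, -1.6]
finger_gap: 0.644
grasp_force: 38.7
```

Request:
drive_tool:
  rows:
    - [[0,0,-3,0],[0,0,-6,0],[0,0,-9,0],[0,0,-9,0],[0,0,-9,0]]

```text
time: 27.6
ee_pos: [0.5782, -0.3527, 0.0405]
tcp_rot: [-3.133, -0.222, -0.0]
force: [1.0, -0.0, -0.5]
finger_gap: 0.641
grasp_force: 38.7
```

```bash
python3 d2.py; sed -i 's/(x>.014)&(x<.06)&(z>-.06)&(z<.02)/(x>-.01)\&(x<.045)\&(z>-.07)\&(z<-.02)/' held.py; python3 held.py
```

```text
[ 0.5782 -0.3527  0.0405] yaw 8.11
[ 0.5782 -0.3527  0.0405] 0.6408142328528235 [ 0.97797251 -0.03442282 -0.5302719 ]
tile far end x in tool 0.0282 z at TCP -0.0380 tilt(down+ fwd) 0.036 roll -0.002 7852
```

Request:
drive_tool:
  rows:
    - [[-0.6,-0.7,-1,0],[-0.6,-0.7,-2,0],[-0.6,-0.7,-3,0],[-0.6,-0.7,-3.6,0],[-0.6,-0.7,-3.9,0]]

```text
time: 28.15
ee_pos: [0.5718, -0.3615, 0.0009]
tcp_rot: [3.134, 0.219, 0.0]
force: [0.8, -0.6, 3.6]
finger_gap: 0.641
grasp_force: 39.4
```

Request:
drive_tool:
  rows:
    - [[0,0,0,0],[0,0,0,0],[0,0,0,0],[0,0,0,0],[0,0,0,0]]

```text
time: 28.65
ee_pos: [0.5717, -0.3615, 0.0012]
tcp_rot: [3.134, 0.219, 0.001]
force: [-0.0, 0.1, 3.1]
finger_gap: 0.642
grasp_force: 39.3
```

Request:
drive_tool:
  rows:
    - [[0,0,0,0],[0,0,0,0],[0,0,0,0],[0,0,3,0],[0,0,8,0]]
  claw: 0.5

```text
time: 29.15
ee_pos: [0.5682, -0.36, 0.0774]
tcp_rot: [-3.129, -0.218, 0.012]
force: [0.6, -0.8, 0.5]
finger_gap: 0.75
grasp_force: 0.0
```

Request:
drive_tool:
  rows:
    - [[0,3,5,0],[1,8,5,-4],[2,13,5,-8],[4,18,5,-11],[4.5,20.6,5,-11]]
  claw: 0.7

```text
time: 29.65
ee_pos: [0.6177, -0.1512, 0.1314]
tcp_rot: [-3.139, 0.079, -0.003]
force: [-0.0, 0.5, 0.4]
finger_gap: 0.851
grasp_force: 0.0
```

Request:
drive_tool:
  rows:
    - [[0,0,0,0],[0,0,-1,0],[0,0,-2,0],[0,0,-2,0],[0,0,-2,0]]

```text
time: 30.15
ee_pos: [0.6154, -0.1573, 0.1099]
tcp_rot: [3.14, -0.087, -0.003]
force: [0.6, 0.2, -0.3]
finger_gap: 0.852
grasp_force: 0.0
```

```bash
python3 d2.py; python3 tr.py; cat > bd.py <<'E'
from h import *
t=cam("top");P=cloud(t);B=np.array([.545,-.323]);c,s=np.cos(np.radians(8.1)),np.sin(np.radians(8.1))
u=np.array([c,s]);v=np.array([-s,c]);D=np.stack([(P[...,:2]-B)@u,(P[...,:2]-B)@v,P[...,2]],-1)
for sg in(1,-1):
    q=D[(D[...,2]>.030)&(D[...,2]<.05)&(abs(D[...,0])<.08)&(sg*D[...,1]>.003)&(sg*D[...,1]<.09)]
    if len(q)>50:print("board",sg,len(q),np.round(np.percentile(q,[2,50,98],axis=0),4).tolist())
E
python3 bd.py
```

```text
[ 0.6154 -0.1573  0.1099] yaw -3.18
0.086 empty
0 empty
-0.086 x 0.0250..0.1094 yc -0.0856 [0.086 0.056] ang 0.7 ztop 0.0441 tiltx -0.009 tilty -0.001
panel mid [ 0.00654556 -0.05906735  0.09336405]
board -1 571 [[-0.0497, -0.0668, 0.031], [-0.0014, -0.0404, 0.0371], [0.0463, -0.0142, 0.0442]]
```

Request:
drive_tool:
  rows:
    - [[0.1,0.1,-4,0],[0.1,0.1,-7,0],[0.1,0.1,-9,0],[0.1,0.1,-10,0],[0.1,0.1,-10.35,0]]

```text
time: 30.75
ee_pos: [0.6171, -0.1547, 0.0067]
tcp_rot: [-3.14, 0.084, 0.002]
force: [-0.3, 0.1, -0.2]
finger_gap: 0.85
grasp_force: 0.0
```

Request:
drive_tool:
  rows:
    - [[0,0,0,0],[0,0,0,0],[0,0,0,0],[0,0,0,0],[0,0,0,0]]
  claw: -1

```text
time: 31.25
ee_pos: [0.6185, -0.1547, 0.0087]
tcp_rot: [3.14, -0.083, 0.004]
force: [-0.3, 0.3, 5.3]
finger_gap: 0.64
grasp_force: 38.4
```

Request:
drive_tool:
  rows:
    - [[0,0,0.4,0],[0,0,0.8,0],[0,0,1.2,0],[0,0,1.4,0],[0,0,1.4,0]]

```text
time: 31.75
ee_pos: [0.6163, -0.1548, 0.0209]
tcp_rot: [3.14, -0.083, -0.003]
force: [-0.6, -0.2, -4.5]
finger_gap: 0.641
grasp_force: 38.1
```

Request:
drive_tool:
  rows:
    - [[0.5,-0.03,0,0],[1.0,-0.05,0,0],[1.5,-0.08,0,0],[1.5,-0.08,0,0],[1.5,-0.08,0,0]]

```text
time: 32.25
ee_pos: [0.6333, -0.1552, 0.0219]
tcp_rot: [3.14, -0.083, 0.002]
force: [0.2, -0.2, -1.0]
finger_gap: 0.638
grasp_force: 38.5
```

Request:
drive_tool:
  rows:
    - [[0,0,0.7,0],[0,0,1.5,0],[0,0,3,0],[0,0,7,0],[0,0,11,0]]

```text
time: 32.75
ee_pos: [0.6319, -0.1552, 0.1332]
tcp_rot: [-3.14, 0.083, 0.001]
force: [0.7, -0.7, -0.3]
finger_gap: 0.648
grasp_force: 38.5
```

```bash
python3 d2.py; python3 held.py;python3 tr.py top
```

```text
[ 0.6319 -0.1552  0.1332] yaw -3.02
[ 0.6319 -0.1552  0.1332] 0.647891097849625 [ 0.66017742 -0.68995048 -0.33376861]
tile far end x in tool 0.0246 z at TCP -0.0352 tilt(down+ fwd) 0.025 roll -0.003 6859
0.086 empty
0 empty
-0.086 empty
panel mid [0.00332483 0.00684624 0.09373739]
```

Request:
drive_tool:
  rows:
    - [[-2,-4,0,4],[-4,-8,0,8],[-6.7,-12.4,0,11.1],[-6.7,-12.4,-3,11.1],[-6.7,-12.4,-6,11.1]]

```text
time: 33.35
ee_pos: [0.5648, -0.2833, 0.0726]
tcp_rot: [3.131, 0.212, 0.004]
force: [-0.4, 1.3, -1.3]
finger_gap: 0.643
grasp_force: 38.5
```

Request:
drive_tool:
  rows:
    - [[0,0,-2,0],[0,0,-3,0],[0,0,-3,0],[0,0,-3,0],[0,0,-3,0]]

```text
time: 33.85
ee_pos: [0.5667, -0.2797, 0.0431]
tcp_rot: [3.132, 0.221, 0.004]
force: [0.8, -0.8, -0.8]
finger_gap: 0.647
grasp_force: 38.4
```

Request:
drive_tool:
  rows:
    - [[-0.2,0.1,-1,0],[-0.2,0.1,-2,0],[-0.2,0.1,-3,0],[-0.2,0.1,-3.8,0],[-0.2,0.1,-4.1,0]]

```text
time: 34.35
ee_pos: [0.564, -0.2782, 0.0009]
tcp_rot: [3.134, 0.222, -0.0]
force: [-4.4, 2.7, 20.4]
finger_gap: 0.643
grasp_force: 40.7
```

Request:
drive_tool:
  rows:
    - [[0,0,0,0],[0,0,0,0],[0,0,0,0],[0,0,0,0],[0,0,0,0]]

```text
time: 34.85
ee_pos: [0.564, -0.2781, 0.0009]
tcp_rot: [3.134, 0.222, 0.001]
force: [0.1, 0.8, 5.3]
finger_gap: 0.64
grasp_force: 39.3
```

Request:
drive_tool:
  rows:
    - [[0,0,0,0],[0,0,0,0],[0,0,0,0],[0,0,3,0],[0,0,8,0]]
  claw: 0.45

```text
time: 35.35
ee_pos: [0.5599, -0.2774, 0.0772]
tcp_rot: [-3.129, -0.221, 0.012]
force: [0.5, -0.8, -0.0]
finger_gap: 0.722
grasp_force: 0.0
```

Request:
drive_tool:
  rows:
    - [[0,3,5,0],[0,6,9,0],[-3,6,10,0],[-6,6,10,0],[-6,6,10,0]]
  claw: 0.7

```text
time: 35.85
ee_pos: [0.4997, -0.2191, 0.1807]
tcp_rot: [3.132, 0.218, -0.005]
force: [0.4, -0.3, 1.0]
finger_gap: 0.848
grasp_force: 0.0
```

```bash
python3 d2.py; python3 bd.py; python3 f.py
```

```text
[ 0.4997 -0.2191  0.1807] yaw 7.97
board 1 56 [[0.0173, 0.0479, 0.0309], [0.0379, 0.0626, 0.036], [0.0479, 0.0708, 0.0416]]
board -1 146 [[0.0198, -0.0676, 0.0313], [0.0355, -0.0434, 0.0359], [0.0479, -0.0147, 0.0432]]
tile [ 0.445 -0.025  0.093  0.049] yaw 64.0 z 0.0161
tile [0.438 0.101 0.105 0.063] yaw 9.4 z 0.0152
tile [ 0.449 -0.197  0.104  0.059] yaw 37.4 z 0.0146
tile [0.62  0.193 0.104 0.06 ] yaw -30.3 z 0.0148
hook ((0.5048609972000122, 0.41287076473236084), (0.1332491636276245, 0.052276767790317535), 0.6879463195800781) 0.016795223707512297
panel top [-0.1455 -0.      0.0944] 248
```

Request:
drive_tool:
  rows:
    - [[-1,1,-1,8],[-2,2,-2,16],[-3,3.6,-4,24],[-3,3.6,-6,29.4],[-3,3.6,-6,29.4]]

```text
time: 36.45
ee_pos: [0.472, -0.1812, 0.1178]
tcp_rot: [-2.971, -1.009, 0.005]
force: [-0.9, 0.2, -0.7]
finger_gap: 0.851
grasp_force: 0.0
```

Request:
drive_tool:
  rows:
    - [[0,0,0,0],[0,0,0,0],[0,0,0,0],[0,0,0,0],[0,0,0,0]]

```text
time: 36.95
ee_pos: [0.4738, -0.1826, 0.1209]
tcp_rot: [2.975, 1.008, 0.001]
force: [0.3, 0.2, 0.2]
finger_gap: 0.849
grasp_force: 0.0
```

```bash
cat > tile.py <<'E'
from h import *
import sys
x0,y0=float(sys.argv[1]),float(sys.argv[2])
w=cam("wrist");P=cloud(w);hsv=cv2.cvtColor(w["frame"],cv2.COLOR_RGB2HSV)
m=((P[...,2]>.007)&(P[...,2]<.03)&(np.hypot(P[...,0]-x0,P[...,1]-y0)<.08)).astype(np.uint8)
m=cv2.morphologyEx(m,cv2.MORPH_OPEN,np.ones((3,3)))
c=max(cv2.findContours(m,0,1)[0],key=cv2.contourArea)
z=np.nanmedian(P[m>0][:,2])
(a,b),(l,h),g=cv2.minAreaRect(at_z(w,c[:,0],z)[:,:2].astype(np.float32))
if l<h:l,h,g=h,l,g+90
g=(g+90)%180-90
k=np.radians(g);pt=np.array([a,b])+.024*np.array([np.cos(k),np.sin(k)])
s=arm.get_state();ty=(np.degrees(2*np.arctan2(s["tcp_rot"][1],s["tcp_rot"][0]))+180)%360-180
S=cv2.mean(hsv,mask=m)
print("tile",np.round([a,b,l,h],4),"yaw %.1f z %.4f"%(g,z),"sat",round(S[1]),"grip",np.round(pt,4),"delta cm",np.round((pt-s["ee_pos"][:2])*100,2),"dyaw %.1f"%(g-ty),"z",round(s["ee_pos"][2],4),"q7",round(s["q"][6],2))
E
python3 tile.py .449 -.197
```

```text
tile [ 0.4504 -0.1979  0.0998  0.0556] yaw 37.2 z 0.0142 sat 39 grip [ 0.4695 -0.1834] delta cm [-0.42 -0.1 ] dyaw -0.3 z 0.1208 q7 -0.81
```

Request:
drive_tool:
  rows:
    - [[-0.4,-0.1,-4,0],[-0.4,-0.1,-8,0],[-0.4,-0.1,-11.5,0],[-0.4,-0.1,-13.4,0],[-0.4,-0.1,-14.3,0]]

```text
time: 37.5
ee_pos: [0.4681, -0.1829, -0.0244]
tcp_rot: [-2.973, -1.008, 0.004]
force: [-0.1, -0.3, 0.4]
finger_gap: 0.849
grasp_force: 0.0
```

Request:
drive_tool:
  rows:
    - [[0,0,0,0],[0,0,0,0],[0,0,0,0],[0,0,0,0],[0,0,0,0]]
  claw: -1
  grip_force: 35

```text
time: 38.0
ee_pos: [0.4698, -0.1836, -0.0219]
tcp_rot: [2.974, 1.009, 0.001]
force: [0.3, 0.4, -1.2]
finger_gap: 0.643
grasp_force: 38.1
```

Request:
drive_tool:
  rows:
    - [[0,0,2,0],[0,0,5,0],[0,0,9,0],[0,0,13,0],[0,0,13,0]]

```text
time: 38.5
ee_pos: [0.474, -0.1846, 0.113]
tcp_rot: [2.967, 1.006, 0.013]
force: [0.5, -0.0, -1.5]
finger_gap: 0.647
grasp_force: 38.1
```

```bash
python3 d2.py; python3 held.py
```

```text
[ 0.474  -0.1846  0.113 ] yaw 37.47
[ 0.474  -0.1846  0.113 ] 0.6470221697489599 [ 0.54461652 -0.01031365 -1.47650198]
tile far end x in tool 0.0250 z at TCP -0.0366 tilt(down+ fwd) 0.086 roll -0.001 7185
```

Request:
drive_tool:
  rows:
    - [[2,0.5,1,-8],[5,1,1,-16],[8,1.5,1,-24],[12,2.2,1,-32],[15.6,2.8,1,-40.3]]

```text
time: 39.05
ee_pos: [0.6257, -0.155, 0.1154]
tcp_rot: [-3.14, 0.087, 0.005]
force: [-0.0, -0.2, -1.1]
finger_gap: 0.641
grasp_force: 38.1
```

Request:
drive_tool:
  rows:
    - [[0,0,-0.5,0],[0,0,-1,0],[0,0,-1,0],[0,0,-1,0],[0,0,-1,0]]

```text
time: 39.55
ee_pos: [0.6246, -0.1561, 0.1075]
tcp_rot: [3.14, -0.079, -0.001]
force: [0.9, -0.6, -1.2]
finger_gap: 0.645
grasp_force: 38.1
```

```bash
python3 d2.py; python3 held.py
```

```text
[ 0.6246 -0.1561  0.1075] yaw -2.87
[ 0.6246 -0.1561  0.1075] 0.6450551192321425 [ 0.9158981  -0.55505263 -1.23103518]
tile far end x in tool 0.0254 z at TCP -0.0366 tilt(down+ fwd) 0.085 roll -0.001 7272
```

Request:
drive_tool:
  rows:
    - [[0.55,-0.07,-2,0],[0.55,-0.07,-5,0],[0.55,-0.07,-7,0],[0.55,-0.07,-8,0],[0.55,-0.07,-8.6,0]]

```text
time: 40.1
ee_pos: [0.6303, -0.1559, 0.0197]
tcp_rot: [-3.14, 0.077, 0.003]
force: [0.7, -0.0, -2.0]
finger_gap: 0.645
grasp_force: 38.0
```

Request:
drive_tool:
  rows:
    - [[0,0,-0.1,0],[0,0,-0.3,0],[0,0,-0.4,0],[0,0,-0.4,0],[0,0,-0.4,0]]

```text
time: 40.6
ee_pos: [0.6313, -0.1562, 0.018]
tcp_rot: [3.14, -0.078, 0.001]
force: [-0.6, 0.0, -1.3]
finger_gap: 0.643
grasp_force: 38.1
```

```bash
python3 d2.py; python3 held.py
```

```text
[ 0.6313 -0.1562  0.018 ] yaw -2.83
[ 0.6313 -0.1562  0.018 ] 0.6431465553739818 [-0.55431145  0.04848319 -1.34584102]
tile far end x in tool 0.0254 z at TCP -0.0366 tilt(down+ fwd) 0.084 roll -0.003 7248
```

Request:
drive_tool:
  rows:
    - [[0,0,-0.1,0],[0,0,-0.2,0],[0,0,-0.3,0],[0,0,-0.3,0],[0,0,-0.3,0]]

```text
time: 41.15
ee_pos: [0.6332, -0.1563, 0.0173]
tcp_rot: [3.14, -0.078, 0.007]
force: [-2.2, -0.1, 10.1]
finger_gap: 0.644
grasp_force: 39.2
```

Request:
drive_tool:
  rows:
    - [[0,0,0,0],[0,0,0,0],[0,0,0,0],[0,0,0,0],[0,0,0,0]]
  claw: 0.45

```text
time: 41.65
ee_pos: [0.6307, -0.1561, 0.0141]
tcp_rot: [-3.141, 0.077, 0.001]
force: [-0.3, 0.1, -0.3]
finger_gap: 0.724
grasp_force: 0.0
```

```bash
cat > ht.py <<'E'
from h import *
O=np.array([.5362,-.0663]);u=np.array([.9986,-.0523]);v=np.array([.0523,.9986])
s=arm.get_state();t=np.array(s["ee_pos"]);yc=(t[:2]-O)@v
w=cam("wrist");P=cloud(w);h=cv2.cvtColor(w["frame"],cv2.COLOR_RGB2HSV)
X=(P[...,:2]-O)@u;Y=(P[...,:2]-O)@v;Z=P[...,2]
print("tcp tray",np.round((t[:2]-O)@u,4),round(yc,4))
for a in np.arange(.04,.14,.006):
    k=(X>=a)&(X<a+.006)&(abs(Y-yc)<.024)&(Z<.075)&(Z>.02)
    if k.sum()>5: print("x%.3f z%.4f sat%d n%d"%(a,np.median(Z[k]),np.median(h[k][:,1]),k.sum()),end="; ")
E
python3 ht.py
```

```text
tcp tray 0.0991 -0.0847
x0.052 z0.0472 sat35 n248; x0.058 z0.0483 sat35 n661; x0.064 z0.0489 sat36 n780; x0.070 z0.0504 sat36 n812; x0.076 z0.0503 sat36 n875; x0.082 z0.0514 sat36 n918; x0.088 z0.0515 sat36 n1023; x0.094 z0.0520 sat36 n990; x0.100 z0.0526 sat36 n1051; x0.106 z0.0534 sat36 n1092; x0.112 z0.0540 sat34 n1153; x0.118 z0.0546 sat33 n1363; x0.124 z0.0502 sat33 n1272;
```

Request:
drive_tool:
  rows:
    - [[0,0,0,0],[0,0,0,0],[0,0,0,0],[0,0,0,0],[0,0,0,0]]
  claw: -1
  grip_force: 20

```text
time: 42.2
ee_pos: [0.6309, -0.156, 0.0145]
tcp_rot: [3.14, -0.077, -0.0]
force: [-0.0, -0.2, 0.8]
finger_gap: 0.644
grasp_force: 21.3
```

Request:
drive_tool:
  rows:
    - [[-0.3,0.02,0,0],[-0.6,0.03,0,0],[-0.9,0.05,0,0],[-1.2,0.06,0,0],[-1.35,0.07,0,0]]

```text
time: 42.7
ee_pos: [0.6169, -0.1554, 0.0144]
tcp_rot: [3.14, -0.078, -0.001]
force: [1.1, -0.5, -0.2]
finger_gap: 0.648
grasp_force: 21.3
```

```bash
python3 ht.py; python3 held.py
```

```text
tcp tray 0.0853 -0.0848
x0.040 z0.0474 sat33 n417; x0.046 z0.0486 sat35 n790; x0.052 z0.0490 sat36 n687; x0.058 z0.0502 sat36 n933; x0.064 z0.0505 sat36 n821; x0.070 z0.0513 sat36 n971; x0.076 z0.0515 sat35 n999; x0.082 z0.0521 sat35 n1012; x0.088 z0.0527 sat35 n1058; x0.094 z0.0534 sat35 n1115; x0.100 z0.0541 sat32 n1171; x0.106 z0.0529 sat32 n2392; x0.112 z0.0397 sat17 n834; x0.118 z0.0397 sat12 n1490; x0.124 z0.0301 sat6 n1059; x0.130 z0.0304 sat8 n1088; x0.136 z0.0301 sat6 n1120; [ 0.6168 -0.1554  0.0144] 0.6451816150643035 [-0.50141617 -0.01196589 -2.07064603]
tile far end x in tool 0.0387 z at TCP -0.0395 tilt(down+ fwd) 0.238 roll 0.001 9206
```

Request:
drive_tool:
  rows:
    - [[0,0,-0.2,0],[0,0,-0.4,0],[0,0,-0.6,0],[0,0,-0.6,0],[0,0,-0.6,0]]

```text
time: 43.3
ee_pos: [0.6183, -0.1551, 0.0087]
tcp_rot: [-3.14, 0.077, -0.002]
force: [1.0, 1.1, 0.8]
finger_gap: 0.648
grasp_force: 21.1
```

Request:
drive_tool:
  rows:
    - [[0,0,0,0],[0,0,0,0],[0,0,0,0],[0,0,0,0],[0,0,0,0]]
  claw: 0.4

```text
time: 43.8
ee_pos: [0.6173, -0.1554, 0.0083]
tcp_rot: [3.14, -0.077, -0.001]
force: [0.9, -0.1, 0.2]
finger_gap: 0.698
grasp_force: 0.0
```

Request:
drive_tool:
  rows:
    - [[0,0,3,0],[0,0,7,0],[0,0,10,0],[0,0,12,0],[0,0,12,0]]

```text
time: 44.3
ee_pos: [0.62, -0.1557, 0.1322]
tcp_rot: [3.139, -0.078, 0.011]
force: [0.1, -0.3, 0.1]
finger_gap: 0.697
grasp_force: 0.0
```

```bash
python3 d2.py; python3 tr.py
```

```text
[ 0.62   -0.1557  0.1322] yaw -2.83
0.086 empty
0 empty
-0.086 x 0.0251..0.1126 yc -0.0854 [0.089 0.056] ang 0.0 ztop 0.0441 tiltx -0.004 tilty -0.001
panel mid [ 0.00827404 -0.05531495  0.09354186]
```

Request:
drive_tool:
  rows:
    - [[-3,5,0,3],[-6,10,0,6],[-9,15,0,9],[-12,20,0,12],[-15,25,0,12]]
  claw: 0.7

```text
time: 44.85
ee_pos: [0.4863, 0.0602, 0.1268]
tcp_rot: [3.131, 0.252, -0.004]
force: [0.5, 0.5, 1.8]
finger_gap: 0.85
grasp_force: 0.0
```

Request:
drive_tool:
  rows:
    - [[-1,1,-1,0],[-1,1,-2,0],[-1,1,-2,0],[-1,1,-2,0],[-1,1,-2,0]]

```text
time: 45.35
ee_pos: [0.4798, 0.0675, 0.1083]
tcp_rot: [-3.132, -0.246, -0.0]
force: [0.4, -0.3, 0.2]
finger_gap: 0.85
grasp_force: 0.0
```

```bash
python3 tile.py .438 .102
```

```text
tile [0.44   0.1009 0.0993 0.0558] yaw 9.1 z 0.0145 sat 30 grip [0.4637 0.1047] delta cm [-1.61  3.69] dyaw 0.1 z 0.1084 q7 -1.82
```

Request:
drive_tool:
  rows:
    - [[-0.8,1.8,0,0],[-1.6,3.7,-1,0],[-1.6,3.7,-3,0],[-1.6,3.7,-5,0],[-1.6,3.7,-5,0]]

```text
time: 45.9
ee_pos: [0.4613, 0.105, 0.0566]
tcp_rot: [3.131, 0.25, -0.007]
force: [-0.9, 0.4, 1.0]
finger_gap: 0.849
grasp_force: 0.0
```

```bash
python3 tile.py .438 .102
```

```text
tile [0.4401 0.1014 0.0995 0.0554] yaw 9.1 z 0.0145 sat 31 grip [0.4638 0.1052] delta cm [ 0.14 -0.01] dyaw -0.0 z 0.0579 q7 -1.96
```

Request:
drive_tool:
  rows:
    - [[0.1,0,-2,0],[0.1,0,-4,0],[0.1,0,-6,0],[0.1,0,-7.4,0],[0.1,0,-8,0]]

```text
time: 46.45
ee_pos: [0.4641, 0.1056, -0.0219]
tcp_rot: [3.131, 0.25, -0.001]
force: [-1.4, -1.0, 0.4]
finger_gap: 0.851
grasp_force: 0.0
```

Request:
drive_tool:
  rows:
    - [[0,0,0,0],[0,0,0,0],[0,0,0,0],[0,0,0,0],[0,0,0,0]]
  claw: -1
  grip_force: 35

```text
time: 46.95
ee_pos: [0.4644, 0.1061, -0.021]
tcp_rot: [3.131, 0.251, 0.002]
force: [-0.0, 0.2, 3.0]
finger_gap: 0.644
grasp_force: 37.4
```

Request:
drive_tool:
  rows:
    - [[0,0,2,0],[0,0,5,0],[0,0,9,0],[0,0,13,0],[0,0,13.5,0]]

```text
time: 47.45
ee_pos: [0.4673, 0.1072, 0.1181]
tcp_rot: [-3.131, -0.251, -0.015]
force: [1.0, 0.7, -0.9]
finger_gap: 0.641
grasp_force: 37.7
```

```bash
python3 d2.py; python3 held.py
```

```text
[0.4673 0.1072 0.1181] yaw 9.17
[0.4673 0.1072 0.1181] 0.6409558787757524 [ 1.00523804  0.74007337 -0.88500462]
tile far end x in tool 0.0241 z at TCP -0.0363 tilt(down+ fwd) 0.148 roll -0.002 7048
```

Request:
drive_tool:
  rows:
    - [[3,-3,0,-3],[6.5,-7,0,-6],[10,-10.5,0,-9],[13.5,-14,0,-12],[16.8,-17.9,0,-12]]

```text
time: 48.0
ee_pos: [0.6299, -0.0716, 0.1113]
tcp_rot: [-3.141, 0.077, 0.005]
force: [0.8, 0.5, -0.3]
finger_gap: 0.641
grasp_force: 37.7
```

Request:
drive_tool:
  rows:
    - [[0,0,0,0],[0,0,-0.5,0],[0,0,-1,0],[0,0,-1,0],[0,0,-1,0]]

```text
time: 48.5
ee_pos: [0.6289, -0.0692, 0.103]
tcp_rot: [-3.141, 0.074, 0.002]
force: [0.6, -0.4, -0.8]
finger_gap: 0.642
grasp_force: 37.7
```

```bash
python3 d2.py; python3 held.py
```

```text
[ 0.6289 -0.0692  0.103 ] yaw -2.7
[ 0.6289 -0.0692  0.103 ] 0.6422110422032662 [ 0.63867305 -0.35200918 -0.79674469]
tile far end x in tool 0.0242 z at TCP -0.0362 tilt(down+ fwd) 0.146 roll -0.002 7070
```

Request:
drive_tool:
  rows:
    - [[0.65,-0.2,-2,0],[0.65,-0.2,-5,0],[0.65,-0.2,-7,0],[0.65,-0.2,-8,0],[0.65,-0.2,-8.4,0]]

```text
time: 49.05
ee_pos: [0.6355, -0.0722, 0.0188]
tcp_rot: [3.141, -0.077, -0.002]
force: [-4.1, -0.3, 7.3]
finger_gap: 0.643
grasp_force: 38.6
```

Request:
drive_tool:
  rows:
    - [[0,0,-0.1,0],[0,0,-0.3,0],[0,0,-0.4,0],[0,0,-0.4,0],[0,0,-0.4,0]]

```text
time: 49.55
ee_pos: [0.6388, -0.0724, 0.0187]
tcp_rot: [3.14, -0.077, 0.009]
force: [-2.0, -0.5, 8.3]
finger_gap: 0.644
grasp_force: 38.6
```

Request:
drive_tool:
  rows:
    - [[0,0,0,0],[0,0,0,0],[0,0,0,0],[0,0,0,0],[0,0,0,0]]
  claw: 0.45

```text
time: 50.05
ee_pos: [0.6361, -0.0726, 0.0153]
tcp_rot: [3.141, -0.077, -0.001]
force: [0.3, -0.8, 0.4]
finger_gap: 0.723
grasp_force: 0.0
```

```bash
python3 d2.py; python3 ht.py
```

```text
[ 0.6361 -0.0726  0.0153] yaw -2.83
tcp tray 0.1001 -0.001
x0.052 z0.0496 sat37 n90; x0.058 z0.0499 sat36 n658; x0.064 z0.0509 sat36 n772; x0.070 z0.0516 sat36 n813; x0.076 z0.0522 sat36 n844; x0.082 z0.0528 sat36 n898; x0.088 z0.0534 sat36 n971; x0.094 z0.0537 sat36 n1036; x0.100 z0.0536 sat36 n1139; x0.106 z0.0531 sat35 n1083; x0.112 z0.0538 sat36 n1122; x0.118 z0.0544 sat36 n1226; x0.124 z0.0505 sat33 n1182;
```

Request:
drive_tool:
  rows:
    - [[0,0,-0.1,0],[0,0,-0.1,0],[0,0,-0.1,0],[0,0,-0.1,0],[0,0,-0.1,0]]
  claw: -1
  grip_force: 20

```text
time: 50.6
ee_pos: [0.6364, -0.0726, 0.0151]
tcp_rot: [3.14, -0.078, 0.0]
force: [-1.6, 0.0, 4.7]
finger_gap: 0.65
grasp_force: 21.4
```

Request:
drive_tool:
  rows:
    - [[-0.3,0.02,0,0],[-0.6,0.03,0,0],[-0.9,0.05,0,0],[-1.2,0.06,0,0],[-1.35,0.07,0,0]]

```text
time: 51.1
ee_pos: [0.6224, -0.0718, 0.0144]
tcp_rot: [3.141, -0.077, -0.0]
force: [2.4, -0.6, 1.9]
finger_gap: 0.647
grasp_force: 21.1
```

```bash
python3 ht.py; python3 d2.py
```

```text
tcp tray 0.0864 -0.001
x0.040 z0.0492 sat36 n194; x0.046 z0.0500 sat36 n720; x0.052 z0.0506 sat36 n794; x0.058 z0.0513 sat36 n812; x0.064 z0.0518 sat35 n882; x0.070 z0.0526 sat36 n934; x0.076 z0.0529 sat35 n969; x0.082 z0.0529 sat36 n1067; x0.088 z0.0525 sat36 n1159; x0.094 z0.0525 sat36 n1104; x0.100 z0.0531 sat36 n1156; x0.106 z0.0523 sat33 n2276; x0.112 z0.0305 sat11 n939; x0.118 z0.0401 sat17 n1035; x0.124 z0.0309 sat10 n1433; x0.130 z0.0303 sat9 n1078; x0.136 z0.0303 sat6 n868; [ 0.6224 -0.0718  0.0144] yaw -2.82
```

Request:
drive_tool:
  rows:
    - [[0,0,-0.2,0],[0,0,-0.4,0],[0,0,-0.5,0],[0,0,-0.5,0],[0,0,-0.5,0]]

```text
time: 51.65
ee_pos: [0.6229, -0.0718, 0.0095]
tcp_rot: [3.141, -0.077, 0.0]
force: [2.4, -0.0, 1.7]
finger_gap: 0.646
grasp_force: 21.2
```

Request:
drive_tool:
  rows:
    - [[0,0,0,0],[0,0,0,0],[0,0,0,0],[0,0,0,0],[0,0,0,0]]
  claw: 0.4

```text
time: 52.15
ee_pos: [0.6224, -0.0719, 0.0093]
tcp_rot: [3.14, -0.077, -0.001]
force: [0.6, -0.7, 0.2]
finger_gap: 0.703
grasp_force: 0.0
```

Request:
drive_tool:
  rows:
    - [[0,0,3,0],[0,0,7,0],[0,0,10,0],[0,0,12,0],[0,0,12,0]]

```text
time: 52.65
ee_pos: [0.6252, -0.0718, 0.1331]
tcp_rot: [3.14, -0.078, 0.011]
force: [0.0, -0.3, -0.3]
finger_gap: 0.702
grasp_force: 0.0
```

```bash
python3 d2.py; python3 tr.py; python3 f.py
```

```text
[ 0.6252 -0.0718  0.1331] yaw -2.83
0.086 empty
0 x 0.0245..0.1122 yc -0.0019 [0.089 0.056] ang 0.1 ztop 0.0447 tiltx -0.016 tilty -0.000
-0.086 x 0.0268..0.1123 yc -0.0848 [0.056 0.089] ang 89.9 ztop 0.0442 tiltx -0.005 tilty -0.005
panel mid [ 0.00961628 -0.00151983  0.09361743]
tile [ 0.537 -0.282  0.104  0.06 ] yaw 8.1 z 0.0366
tile [ 0.549 -0.367  0.104  0.064] yaw 7.8 z 0.0362
tile [0.62  0.193 0.104 0.06 ] yaw -30.1 z 0.0147
hook ((0.5048609972000122, 0.41287076473236084), (0.1332491636276245, 0.052276767790317535), 0.6879463195800781) 0.016562297696498307
panel top [-0.1419  0.0597  0.0942] 128
```

Request:
drive_tool:
  rows:
    - [[0,4,0,-4],[0,9,0,-11],[0,14,0,-19],[0,19,0,-27.3],[0,24,0,-27.3]]
  claw: 0.7

```text
time: 53.25
ee_pos: [0.6213, 0.1695, 0.1273]
tcp_rot: [3.03, -0.82, -0.004]
force: [0.8, 0.2, 0.5]
finger_gap: 0.847
grasp_force: 0.0
```

Request:
drive_tool:
  rows:
    - [[0.7,1,-2,0],[1.4,1,-4,0],[1.4,1,-6,0],[1.4,1,-6,0],[1.4,1,-6,0]]

```text
time: 53.75
ee_pos: [0.6356, 0.1777, 0.068]
tcp_rot: [3.032, -0.816, -0.004]
force: [1.6, 0.9, 0.4]
finger_gap: 0.853
grasp_force: 0.0
```

```bash
python3 tile.py .62 .193
```

```text
tile [0.6208 0.1905 0.0991 0.0555] yaw -30.1 z 0.0142 sat 28 grip [0.6416 0.1785] delta cm [0.5  0.04] dyaw 0.1 z 0.0693 q7 -2.65
```

Request:
drive_tool:
  rows:
    - [[0.5,0,-2,0],[0.5,0,-5,0],[0.5,0,-7,0],[0.5,0,-8.4,0],[0.5,0,-9.1,0]]

```text
time: 54.3
ee_pos: [0.6412, 0.1778, -0.0231]
tcp_rot: [3.033, -0.816, -0.002]
force: [0.1, 0.5, 0.2]
finger_gap: 0.849
grasp_force: 0.0
```

Request:
drive_tool:
  rows:
    - [[0,0,0,0],[0,0,0,0],[0,0,0,0],[0,0,0,0],[0,0,0,0]]
  claw: -1
  grip_force: 35

```text
time: 54.8
ee_pos: [0.642, 0.1782, -0.0211]
tcp_rot: [-3.034, 0.816, -0.001]
force: [-0.3, -0.1, -1.6]
finger_gap: 0.644
grasp_force: 38.0
```

Request:
drive_tool:
  rows:
    - [[0,0,2,0],[0,0,5,0],[0,0,9,0],[0,0,13,0],[0,0,14,0]]

```text
time: 55.3
ee_pos: [0.645, 0.1796, 0.1242]
tcp_rot: [-3.029, 0.815, -0.013]
force: [0.2, 0.6, -0.4]
finger_gap: 0.645
grasp_force: 38.0
```

```bash
python3 d2.py; python3 held.py
```

```text
[0.645  0.1796 0.1242] yaw -30.13
[0.645  0.1796 0.1242] 0.6449963461896204 [ 0.1515743   0.60900486 -0.41248277]
tile far end x in tool 0.0245 z at TCP -0.0356 tilt(down+ fwd) 0.087 roll 0.001 7001
```

Request:
drive_tool:
  rows:
    - [[-0.5,-2,0,7],[-0.5,-6,0,14],[-0.5,-10,0,21],[-0.3,-14,0,27.3],[-0.3,-16.6,0,27.3]]

```text
time: 55.85
ee_pos: [0.6375, 0.0072, 0.1162]
tcp_rot: [3.138, -0.08, -0.005]
force: [0.2, -0.1, -1.4]
finger_gap: 0.639
grasp_force: 38.0
```

Request:
drive_tool:
  rows:
    - [[0,0,-1,0],[0,0,-2,0],[0,0,-2,0],[0,0,-2,0],[0,0,-2,0]]

```text
time: 56.35
ee_pos: [0.6388, 0.0139, 0.0986]
tcp_rot: [-3.14, 0.074, -0.0]
force: [-1.0, 0.1, -1.7]
finger_gap: 0.644
grasp_force: 38.0
```

```bash
python3 d2.py; python3 held.py
```

```text
[0.6388 0.0139 0.0986] yaw -2.69
[0.6388 0.0139 0.0986] 0.6435811251786012 [-0.95539221  0.09034363 -1.70605911]
tile far end x in tool 0.0243 z at TCP -0.0356 tilt(down+ fwd) 0.087 roll -0.000 6965
```

Request:
drive_tool:
  rows:
    - [[0.33,0,-2,0],[0.33,0,-5,0],[0.33,0,-7,0],[0.33,0,-7.7,0],[0.33,0,-8,0]]

```text
time: 56.9
ee_pos: [0.6415, 0.0125, 0.0184]
tcp_rot: [3.14, -0.077, -0.003]
force: [-3.1, -0.5, 4.8]
finger_gap: 0.642
grasp_force: 38.7
```

Request:
drive_tool:
  rows:
    - [[0,0,-0.1,0],[0,0,-0.2,0],[0,0,-0.2,0],[0,0,-0.2,0],[0,0,-0.2,0]]

```text
time: 57.4
ee_pos: [0.6433, 0.0126, 0.0183]
tcp_rot: [-3.141, 0.077, -0.004]
force: [-2.6, 0.0, 5.8]
finger_gap: 0.642
grasp_force: 38.7
```

Request:
drive_tool:
  rows:
    - [[0,0,0,0],[0,0,0,0],[0,0,0,0],[0,0,0,0],[0,0,0,0]]
  claw: 0.45

```text
time: 57.9
ee_pos: [0.642, 0.0121, 0.0163]
tcp_rot: [3.141, -0.078, -0.0]
force: [-0.2, 0.4, 0.5]
finger_gap: 0.723
grasp_force: 0.0
```

```bash
python3 d2.py; python3 ht.py
```

```text
[0.642  0.0121 0.0163] yaw -2.83
tcp tray 0.1015 0.0838
x0.052 z0.0473 sat28 n182; x0.058 z0.0483 sat28 n616; x0.064 z0.0496 sat34 n668; x0.070 z0.0509 sat35 n734; x0.076 z0.0519 sat36 n921; x0.082 z0.0517 sat36 n964; x0.088 z0.0515 sat36 n957; x0.094 z0.0517 sat36 n977; x0.100 z0.0524 sat36 n1006; x0.106 z0.0530 sat35 n1037; x0.112 z0.0537 sat34 n1116; x0.118 z0.0543 sat34 n1166; x0.124 z0.0521 sat34 n1008;
```

Request:
drive_tool:
  rows:
    - [[0,0,-0.15,0],[0,0,-0.15,0],[0,0,-0.15,0],[0,0,-0.15,0],[0,0,-0.15,0]]
  claw: -1
  grip_force: 20

```text
time: 58.45
ee_pos: [0.6426, 0.0122, 0.016]
tcp_rot: [3.14, -0.078, 0.002]
force: [-1.3, -0.1, 5.5]
finger_gap: 0.651
grasp_force: 20.4
```

Request:
drive_tool:
  rows:
    - [[-0.3,0.05,0,0],[-0.6,0.1,0,0],[-0.9,0.13,0,0],[-1.2,0.15,0,0],[-1.35,0.15,0,0]]

```text
time: 58.95
ee_pos: [0.6285, 0.0139, 0.015]
tcp_rot: [-3.141, 0.077, -0.001]
force: [3.4, 0.7, 2.3]
finger_gap: 0.657
grasp_force: 21.0
```

```bash
python3 ht.py; python3 d2.py
```

```text
tcp tray 0.088 0.0849
x0.040 z0.0472 sat29 n248; x0.046 z0.0481 sat32 n633; x0.052 z0.0493 sat35 n680; x0.058 z0.0506 sat35 n810; x0.064 z0.0510 sat36 n956; x0.070 z0.0507 sat36 n987; x0.076 z0.0506 sat35 n976; x0.082 z0.0509 sat36 n983; x0.088 z0.0514 sat36 n1029; x0.094 z0.0521 sat36 n1058; x0.100 z0.0526 sat35 n1144; x0.106 z0.0524 sat34 n1968; x0.112 z0.0409 sat21 n1179; x0.118 z0.0400 sat12 n1017; x0.124 z0.0310 sat10 n1440; x0.130 z0.0302 sat9 n1052; x0.136 z0.0304 sat5 n480; [0.6283 0.0139 0.015 ] yaw -2.81
```

Request:
drive_tool:
  rows:
    - [[0,0,-0.2,0],[0,0,-0.4,0],[0,0,-0.5,0],[0,0,-0.5,0],[0,0,-0.5,0]]

```text
time: 59.5
ee_pos: [0.6285, 0.0138, 0.0098]
tcp_rot: [-3.141, 0.077, 0.0]
force: [2.5, -0.5, 1.2]
finger_gap: 0.653
grasp_force: 21.0
```

Request:
drive_tool:
  rows:
    - [[0,0,0,0],[0,0,0,0],[0,0,0,0],[0,0,0,0],[0,0,0,0]]
  claw: 0.4

```text
time: 60.0
ee_pos: [0.6283, 0.0135, 0.0098]
tcp_rot: [3.14, -0.077, -0.001]
force: [0.5, 0.6, 0.2]
finger_gap: 0.702
grasp_force: 0.0
```

Request:
drive_tool:
  rows:
    - [[0,0,3,0],[0,0,7,0],[0,-4,11,0],[0,-9,14,0],[0,-9,14,0]]

```text
time: 60.5
ee_pos: [0.6304, -0.0833, 0.1535]
tcp_rot: [3.135, -0.089, 0.009]
force: [0.4, -0.5, 0.6]
finger_gap: 0.698
grasp_force: 0.0
```

```bash
python3 d2.py; python3 tr.py; python3 tr.py top
```

```text
[ 0.6304 -0.0833  0.1535] yaw -3.24
0.086 x 0.0257..0.1121 yc 0.0837 [0.056 0.089] ang 89.9 ztop 0.0441 tiltx -0.014 tilty -0.000
0 x 0.0243..0.1123 yc -0.0020 [0.089 0.056] ang 0.2 ztop 0.0446 tiltx -0.016 tilty 0.000
-0.086 x 0.0260..0.1123 yc -0.0848 [0.055 0.088] ang 90.0 ztop 0.0442 tiltx -0.007 tilty -0.006
panel mid [ 0.00988982 -0.01239986  0.09360096]
0.086 x 0.0252..0.1108 yc 0.0863 [0.086 0.055] ang 2.7 ztop 0.0452 tiltx -0.005 tilty -0.017
0 empty
panel mid [0.00713382 0.05203416 0.09416356]
```

Request:
drive_tool:
  rows:
    - [[-4,0.5,0,0],[-8,1.1,0,0],[-12.4,1.7,0,0.3],[-12.4,1.7,-3,0.3],[-12.4,1.7,-6,0.3]]
  claw: 0.2

```text
time: 61.1
ee_pos: [0.5032, -0.0572, 0.0893]
tcp_rot: [3.14, -0.065, 0.001]
force: [0.0, -0.0, 0.2]
finger_gap: 0.597
grasp_force: 0.0
```

Request:
drive_tool:
  rows:
    - [[0,0,-2,0],[0,0,-3.8,0],[0,0,-3.8,0],[0,0,-3.8,0],[0,0,-3.8,0]]

```text
time: 61.6
ee_pos: [0.5051, -0.0584, 0.0525]
tcp_rot: [-3.141, 0.067, -0.002]
force: [0.6, -0.5, 0.1]
finger_gap: 0.602
grasp_force: 0.0
```

```bash
python3 d2.py; python3 fing.py
```

```text
[ 0.5051 -0.0584  0.0525] yaw -2.46
[ 0.50509368 -0.05837392  0.05254595] 0.6023807368595592
1 z0.024 39 Y 0.025..0.025 X -0.010..0.010
1 z0.030 172 Y 0.025..0.038 X -0.010..0.012
1 z0.036 220 Y 0.025..0.039 X -0.011..0.012
1 z0.042 275 Y 0.025..0.039 X -0.011..0.012
1 z0.048 299 Y 0.025..0.039 X -0.011..0.012
1 z0.054 305 Y 0.025..0.039 X -0.011..0.012
-1 z0.024 40 Y -0.029..-0.026 X -0.009..0.011
-1 z0.030 167 Y -0.038..-0.026 X -0.010..0.012
-1 z0.036 215 Y -0.039..-0.026 X -0.010..0.013
-1 z0.042 256 Y -0.039..-0.026 X -0.010..0.013
-1 z0.048 289 Y -0.040..-0.026 X -0.010..0.013
-1 z0.054 307 Y -0.040..-0.026 X -0.010..0.013
```

Request:
drive_tool:
  rows:
    - [[0.5,-0.6,0.3,0],[1.2,-0.65,0.3,0],[1.9,-0.7,0.3,0],[2.6,-0.74,0.3,0],[3.3,-0.78,0.3,0]]

```text
time: 62.15
ee_pos: [0.5369, -0.0674, 0.0547]
tcp_rot: [3.14, -0.07, -0.005]
force: [-3.9, -0.7, 2.2]
finger_gap: 0.598
grasp_force: 1.7
```

Request:
drive_tool:
  rows:
    - [[0.8,-0.04,0,0],[1.6,-0.08,0,0],[2.4,-0.13,0,0],[3.2,-0.17,0,0],[4,-0.21,0,0]]

```text
time: 62.65
ee_pos: [0.5779, -0.0695, 0.0546]
tcp_rot: [3.141, -0.07, -0.001]
force: [-3.7, -1.5, 0.5]
finger_gap: 0.598
grasp_force: 1.7
```

Request:
drive_tool:
  rows:
    - [[0.8,-0.04,0,0],[1.6,-0.08,0,0],[2.4,-0.13,0,0],[3.2,-0.17,0,0],[4,-0.21,0,0]]

```text
time: 63.15
ee_pos: [0.618, -0.0716, 0.0547]
tcp_rot: [3.141, -0.07, -0.001]
force: [-4.3, -1.5, 0.1]
finger_gap: 0.606
grasp_force: 1.7
```

Request:
drive_tool:
  rows:
    - [[0.8,-0.04,0,0],[1.6,-0.08,0,0],[2.4,-0.13,0,0],[3.2,-0.17,0,0],[4,-0.21,0,0]]

```text
time: 63.65
ee_pos: [0.6581, -0.0735, 0.0548]
tcp_rot: [3.141, -0.069, -0.0]
force: [-4.1, -2.0, -0.8]
finger_gap: 0.597
grasp_force: 1.7
```

Request:
drive_tool:
  rows:
    - [[0.3,-0.02,0,0],[0.6,-0.03,0,0],[0.9,-0.05,0,0],[1.2,-0.06,0,0],[1.4,-0.07,0,0]]

```text
time: 64.15
ee_pos: [0.672, -0.0737, 0.0553]
tcp_rot: [-3.14, 0.069, -0.001]
force: [-4.1, -0.6, 1.5]
finger_gap: 0.6
grasp_force: 1.3
```

```bash
python3 d2.py; python3 f.py|grep -v hook
```

```text
[ 0.672  -0.0737  0.0553] yaw -2.5
tile [ 0.537 -0.29   0.107  0.077] yaw 8.6 z 0.0363
tile [ 0.549 -0.367  0.105  0.064] yaw 7.9 z 0.0363
panel top [-0.0233  0.0286  0.0919] 3
```

Request:
drive_tool:
  rows:
    - [[0.15,-0.01,0,0],[0.3,-0.02,0,0],[0.45,-0.02,0,0],[0.6,-0.03,0,0],[0.6,-0.03,0,0]]

```text
time: 64.7
ee_pos: [0.6723, -0.0732, 0.0541]
tcp_rot: [-3.14, 0.07, 0.018]
force: [-13.4, 2.1, 4.9]
finger_gap: 0.6
grasp_force: 0.0
```

Request:
drive_tool:
  rows:
    - [[-2,0.1,0,0],[-5,0.3,0,0],[-8,0.4,0,0],[-10,0.4,3,0],[-12,0.4,7,0]]

```text
time: 65.2
ee_pos: [0.5562, -0.07, 0.1243]
tcp_rot: [-3.14, 0.067, 0.002]
force: [-0.1, -0.8, 0.3]
finger_gap: 0.601
grasp_force: 0.0
```

Request:
drive_tool:
  rows:
    - [[-3,-4,4,0],[-6,-9,8,0],[-8,-14,12,0],[-9,-19,12,0],[-9,-24,12,0]]

```text
time: 65.7
ee_pos: [0.4753, -0.2687, 0.2417]
tcp_rot: [3.136, -0.066, 0.011]
force: [1.8, 0.7, 0.9]
finger_gap: 0.6
grasp_force: 0.0
```

```bash
python3 d2.py; cat > fin.py <<'E'
from h import *
O=np.array([.6862,-.074]);u=np.array([.9986,-.0523]);v=np.array([.0523,.9986])
s=cam("scene");P=cloud(s);X=(P[...,:2]-O)@u;Y=(P[...,:2]-O)@v;Z=P[...,2]
def md(n,m):print(n,m.sum(),np.round(np.nanmedian(X[m]),4))
f=abs(X)<.03
for a in np.arange(-.12,.12,.04): md("panel y%.2f"%a,f&(Y>a)&(Y<a+.04)&(Z>.04)&(Z<.088))
md("case top",f&(abs(Y)<.12)&(Z>.1)&(Z<.116)); md("case foot",f&(abs(Y)<.12)&(Z>.006)&(Z<.018)); md("left post",f&(Y>.138)&(Y<.148)&(Z>.03)&(Z<.1))
t=cam("top");T=cloud(t);h=cv2.cvtColor(t["frame"],cv2.COLOR_RGB2HSV)
m=((h[...,0]<18)&(h[...,1]>130)&(h[...,2]>100)&(T[...,2]>.045)&(T[...,2]<.065)&(T[...,0]<.56)&(T[...,1]>.24)).astype(np.uint8)
c=max(cv2.findContours(m,0,1)[0],key=cv2.contourArea);print("hook",cv2.minAreaRect(at_z(t,c[:,0],.054)[:,:2].astype(np.float32)),np.median(T[m>0][:,2]))
for n in["masking_tape","screw_box","scrub_brush","mug"]:print(n,[np.round(r["rect"]).astype(int).tolist() for r in find_in("top",n)][:2])
E
python3 fin.py; python3 bd.py; python3 f.py|grep tile
```

```text
[ 0.4753 -0.2687  0.2417] yaw -2.41
panel y-0.12 139 -0.0024
panel y-0.08 148 -0.0026
panel y-0.04 151 -0.0022
panel y0.00 131 -0.0024
panel y0.04 166 -0.0025
panel y0.08 178 -0.0026
case top 311 -0.0013
case foot 198 -0.0013
left post 62 -0.0013
hook ((0.4989890456199646, 0.2838287353515625), (0.0946936309337616, 0.023822661489248276), 13.68153190612793) 0.054920131171142805
masking_tape [[192, 152, 35, 34], [220, 134, 37, 35]]
screw_box [[196, 255, 29, 26], [292, 159, 91, 15]]
scrub_brush [[410, 254, 20, 32], [397, 197, 21, 33]]
mug [[224, 134, 34, 33]]
board 1 538 [[-0.0405, 0.0149, 0.031], [0.0032, 0.0433, 0.0367], [0.0466, 0.0698, 0.0447]]
board -1 307 [[-0.0158, -0.0664, 0.0306], [0.0219, -0.0355, 0.0369], [0.0476, -0.0139, 0.0437]]
tile [ 0.446 -0.025  0.093  0.049] yaw 63.1 z 0.0158
tile [ 0.541 -0.281  0.094  0.056] yaw 8.6 z 0.0367
  return _methods._mean(a, axis=axis, dtype=dtype,
  ret = um.true_divide(
```

```bash
python3 -c "
from workcell import arm
print(arm.job_done())"
```

```text
the job is handed in; nothing more can be done
None
```

The job is handed in at about 66 s of the 210 s; no verdict came back. By my last measurements, the three fresh tiles lay flat in the bays before the push, the two dry tiles lie flat on the ware board, the tray is home to within about 1 mm, and the hook lies in its rest.

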